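Set out two kit trays from the spring-lift dispenser

TASK

Set out two empty kit trays for the next order: take the top tray from the leaning spring-lift dispenser, lay it flat across the sloped chute and let it slide down until it rests square against the stop, then take the tray that has come up in its place and lay it in behind, so that it rests against the first. Lay the trays in rather than dropping them, leave the other two trays in the dispenser, and leave everything else on the bench where it is.

Things in the scene. Friction and masses are not known exactly. Their poses are not given: they have to be found in the camera images.
- tray_1_centre (a point): Centre (half-way up) of a plain steel kit tray, an open-topped rectangular box: top tray of the full stack, to be taken first. All four trays are alike: 56 mm (own x) by 160 mm (own y) by 28 mm high (own z, towards the open top), 3 mm walls, about 0.18 kg. In the stack each tray's floor lies on the rim of the one below, so the pitch is 28 mm.
- tray_2_centre (a point): Centre (half-way up) of a plain steel kit tray, an open-topped rectangular box: second tray of the stack, to be taken second. All four trays are alike: 56 mm (own x) by 160 mm (own y) by 28 mm high (own z, towards the open top), 3 mm walls, about 0.18 kg. In the stack each tray's floor lies on the rim of the one below, so the pitch is 28 mm.
- tray_3_centre (a point): Centre (half-way up) of a plain steel kit tray, an open-topped rectangular box: third tray, stays in the dispenser. All four trays are alike: 56 mm (own x) by 160 mm (own y) by 28 mm high (own z, towards the open top), 3 mm walls, about 0.18 kg. In the stack each tray's floor lies on the rim of the one below, so the pitch is 28 mm.
- tray_4_centre (a point): Centre (half-way up) of a plain steel kit tray, an open-topped rectangular box: lowest tray, stays in the dispenser. All four trays are alike: 56 mm (own x) by 160 mm (own y) by 28 mm high (own z, towards the open top), 3 mm walls, about 0.18 kg. In the stack each tray's floor lies on the rim of the one below, so the pitch is 28 mm.
- tray_1: The same tray as point tray_1_centre; origin at the centre of its underside, same axes.
- tray_2: The same tray as point tray_2_centre; origin at the centre of its underside, same axes.
- magazine: Dark grey open frame, 205 mm wide, of the spring-lift dispenser; it leans 30 degrees to its front (robot side) and holds the stack of four trays. Origin mid base plate. z = stacking direction, out of the open top (30 degrees off vertical, leaning to the front); y = level, along the trays' length; x = across the trays, rising to the back. Trays come out along z; when full, the rim is at z = 152 mm +-10.
- magazine_mouth (a point): Middle of the magazine's open top, at the level of its four guide ends (magazine z = 142 mm), magazine axes. The guides, lined with slippery plastic, hold only the tray corners, about 3 mm play each way. The long tray sides are free for y = -52 to 52 mm, so the top tray can be gripped squarely by its long sides, 56 mm apart. It stands about 10 mm out of the guides. Nothing of the dispenser is higher.
- platform (a joint): Height (m) of the sprung platform under the stack, along magazine z: 0 = nominal with four trays (its top at magazine z = 40 mm), more = higher. The damped spring, about 55 N/m, is matched to the trays: take one off and in about half a second the platform rises about 28 mm, so the next tray comes to the same place within about 10 mm. A light push sinks the stack.
- chute: Dark grey sloped channel, falling 32 degrees to its front (robot side), low end closed by a stop. Origin: inner face of the stop, mid-width, at the sliding surface. x = up the slope, away from the front; y = level, across; z = square off the slope (32 degrees off vertical, leaning to the front). Surface from x = 0 to 245 mm, inner width 172 mm, side walls 24 mm and stop 20 mm high (rubber edge to 23).
- chute_rest (a point): Centre of a tray that rests against the stop (chute x = 28 mm, z = 14 mm), chute axes; the next tray, resting against it, has its centre 56 mm farther up the slope. Trays lie across the chute (tray y along chute y) on two slippery white strips and slide down by themselves when let go.
- carton: Bystander, to be left alone: cardboard carton 75 x 52 x 45 mm standing on the bench between dispenser and chute; origin at its underside.
- spray: Bystander, to be left alone: grey spray can with a black cap, 52 mm across, 162 mm tall, standing behind dispenser and chute; origin at its underside.
- tape: Bystander, to be left alone: roll of tape lying flat, 104 mm across, 48 mm high, between dispenser and chute, nearer the robot; origin at its underside.
- small_bin: Bystander, to be left alone: blue open-fronted bin 165 x 105 x 75 mm with hardware, at the left of the work area; origin at its underside.
- hammer: Bystander, to be left alone: hammer lying on the bench at the right; origin at its underside.
- bracket: Bystander, to be left alone: steel angle bracket with 90 mm legs, 40 mm wide, lying on the bench at the right; origin at its underside.
- screwdriver: Bystander, to be left alone: screwdriver lying on the bench at the left; origin at its underside.
Mind the look-alikes: they are no part of the job. What is shaped like the part that bears tray_3_centre but brown or orange is not meant.

How it is judged:
On the way:
1. the first tray rests against the stop of the chute, let go, while the next tray has come up in the dispenser (x of tray_1_centre in the frame of chute between 0.022 and 0.034 m and y of tray_1_centre in the frame of chute between -0.012 and 0.012 m and z of tray_1_centre in the frame of chute between 0.01 and 0.019 m and angle between the y axis of tray_1_centre and the y axis of chute, either way round below 0.09 rad and angle between the z axis of tray_1_centre and the z axis of chute, either way round below 0.09 rad and linear speed of tray_1 below 0.02 m/s and contact force between the fingers and tray_1 below 0.1 N and x of tray_2_centre in the frame of magazine between -0.008 and 0.008 m and y of tray_2_centre in the frame of magazine between -0.01 and 0.01 m and angle between the z axis of each of tray_2_centre, tray_3_centre and the z axis of magazine, either way round below 0.09 rad and x of tray_3_centre in the frame of magazine between -0.008 and 0.008 m and y of tray_3_centre in the frame of magazine between -0.01 and 0.01 m and value of joint platform above 0.01 m), for 0.2 s.
At the end, for the whole second after the job is handed in: Trays 1 and 2 let go, still, flat and square (5 degrees) in the chute, within 12 mm of mid-width: the first within 6 mm of the stop, the second within 8 mm of the first. The other two lie flat in the dispenser, platform up 30 mm or more (x of tray_1_centre in the frame of chute between 0.022 and 0.034 m and y of tray_1_centre in the frame of chute between -0.012 and 0.012 m and z of tray_1_centre in the frame of chute between 0.01 and 0.019 m and angle between the y axis of each of tray_1_centre, tray_2_centre and the y axis of chute, either way round below 0.09 rad and angle between the z axis of each of tray_1_centre, tray_2_centre and the z axis of chute, either way round below 0.09 rad and linear speed of each of tray_1, tray_2 below 0.02 m/s and contact force between the fingers and tray_1 below 0.1 N and x of tray_2_centre in the frame of chute between 0.076 and 0.093 m and y of tray_2_centre in the frame of chute between -0.012 and 0.012 m and z of tray_2_centre in the frame of chute between 0.01 and 0.019 m and contact force between the fingers and tray_2 below 0.1 N and x of tray_3_centre in the frame of magazine between -0.008 and 0.008 m and y of tray_3_centre in the frame of magazine between -0.01 and 0.01 m and angle between the z axis of each of tray_3_centre, tray_4_centre and the z axis of magazine, either way round below 0.09 rad and x of tray_4_centre in the frame of magazine between -0.008 and 0.008 m and y of tray_4_centre in the frame of magazine between -0.01 and 0.01 m and value of joint platform above 0.03 m and velocity of joint platform below 0.02 m/s); the robot touches nothing.
It fails at once if a tray is dropped: it moves faster than 1.3 m/s while not held ((linear speed of tray_1 above 1.3 m/s and contact force between the fingers and tray_1 below 0.05 N) or (linear speed of tray_2 above 1.3 m/s and contact force between the fingers and tray_2 below 0.05 N)).
It fails at once if the third or fourth tray is taken out of the dispenser (z of any of tray_3_centre, tray_4_centre in the frame of magazine above 0.21 m).
It fails at once if another thing on the bench is shifted by more than 30 mm (distance of any of carton, spray, tape, small_bin, hammer, bracket, screwdriver from where it was at the start of the episode above 0.03 m).
It also fails if it takes over 58 s, if anything falls off the work surface, if the arm or the gripper's body presses on something with over 40 N, if the wrist force passes 120 N, or if a joint passes its speed limit or range.

ROBOT

A 6-joint arm with a two-finger parallel gripper is mounted at the origin on the work surface. World frame = base frame: x ahead of the robot, y to its left, z up, the work surface at z = 0. Lengths are in m, angles in rad, forces in N, time in s.
With the tool pointing down it reaches from about 0.4 to 0.825 m from the base axis. Payload 7 kg.
Tool frame: the origin (TCP) lies midway between the tips of the shut fingers; the grasp point (between the pads) lies ctrl.grip_depth behind it (ctrl.grip_depth is the distance from the TCP to the grasp point, in m); z points along the fingers, x is the direction in which the jaws open and shut, and the axes are right-handed (so a half turn about z gives the same grasp; the last joint's range is limited). The gripper opens to 85 mm and grips with 20 to 120 N. Pads are 22 mm wide; open, the fingers measure 114 mm over their backs; the gripper's body (76 mm by 85 mm) begins 54 mm behind the grasp point. The pads swing forward as they close: fully open they stand 13 mm farther back than shut.
Start: joints at [0.288, 0.359, 0.012, 0, -1.224, -0.288], TCP at [0.675, -0, 0.231] pointing down, gripper open.
Joint ranges: [-3.07, 3.07], [-1.43, 2.12], [-1.02, 1.25], [-3.03, 1.67], [-3.05, -0], [-3.03, 3.03]. Speed limits (rad/s): [2.39, 2.39, 3.01, 3.14, 3.14, 3.14].

INTERFACE

Orientations are given as a unit quaternion [x, y, z, w].
In Python, from rig import monitor, viewer, ctrl gives the robot as it stands.
- The arm moves only by the shell command python3 -m jog 'ROWS' [FORCE]. ROWS is JSON, a list of rows, each an object of numbers: "fingers": the closure, from -1 (fully open) to 1 (shut), so that 0 is half open; "x", "y", "z": the shift along the tool's x, y, z in mm; "turn": the turn about the tool's z in degrees. In form: [{"fingers": .., "x": .., "y": .., "z": .., "turn": ..}, ...]. A call has 1 to 10 rows; each row is the pose to reach, as a shift and turn from the pose commanded when the call began, along the tool's axes at that moment; what a row does not reach only later rows make up. A row lasts 1/12 s, in which the tool goes at most 41.7 mm and 7.16 degrees, less where a joint would pass 70% of its speed; a pose out of reach is approached as far as the arm can. A call with a gripper value outside its range is refused whole. The fingers move at their own pace and stop on an object; FORCE is the grip in N (left out, the last holds). Time passes only in rows, so rows that repeat a pose let the fingers close. It gives the time, the measured TCP pose, the force and the opening at its end, in the units of the state.
- monitor.state(): the state, without advancing time (a new reading comes with each control period).
- viewer.snapshot(name): name is "scene" or "side" or "wrist"; returns a dict with "image" (400x640x3 uint8, red, green, blue), "K" (3x3 intrinsics, pixels), "xyz" and "attitude" of the camera in the world; the wrist camera has in their place "hand_eye" (4x4, takes a point from camera to tool coordinates, whose origin is the TCP and whose axes are the tool frame's). Camera axes: x right, y down, z forward; pixel columns grow to the right and rows downward; lengths in m; the calibration is good to about 2 mm. A picture is of the moment at which its call begins: read the wrist's pose just before it. There is no depth.
- ctrl.job_done(): hands the job in, once; it reports no verdict.
The state is a dict: "t": time; "joints": joint angles; "dq": joint speeds; "tau": joint torques, N m; "ee_pos": TCP position; "eef_rot": TCP orientation; "contact_force": force on the tool from outside, world axes, zero at the start; "torque": the same for the moment, N m; "opening": opening from 0.0 (shut) to 1.0 (fully open).
Only numpy, scipy, OpenCV 4.12 (cv2) and the standard library are available. Lean on these libraries where they do the work, as an engineer would, in place of code of your own. Each camera call takes 0.05 s, during which the arm holds its last target.

## Working session

There is one attempt and no reset: what is moved stays moved. The work goes in short steps, Python scripts to look and compute and a shell command to move; the robot and the scene stay as the last step left them, time stands still between calls to the robot, and variables do not carry over. Pictures are saved under pics/ and viewed, and the job is handed in when it is done.

```bash
ls; mkdir -p pics; python3 - <<'E'
from rig import monitor, viewer, ctrl
import cv2
print(monitor.state(), ctrl.grip_depth)
for n in ["scene","side","wrist"]:
    s=viewer.snapshot(n)
    cv2.imwrite(f"pics/{n}0.png",s["image"][:,:,::-1])
    print(n,{k:v for k,v in s.items() if k!="image"})
E
```

```text
pics
{'t': 0.0, 'joints': array([ 2.88123655e-01,  3.59441720e-01,  1.10790152e-02, -3.42473382e-04,
       -1.22406530e+00, -2.88092522e-01]), 'dq': array([-9.53639679e-04, -9.38460624e-05,  1.02017856e-03,  4.24208348e-04,
        5.45758645e-05, -9.95301424e-04]), 'tau': array([ 2.55543900e-04, -5.83324420e+01,  2.93422562e+01,  6.93659976e+00,
       -6.00149287e-03, -1.14765509e-06]), 'ee_pos': array([ 6.74542450e-01, -6.25892390e-06,  2.30338352e-01]), 'eef_rot': array([ 4.27556665e-05,  9.99999653e-01, -7.74479877e-05, -8.27956107e-04]), 'contact_force': array([-0.89444917, -0.09332886, -0.0536909 ]), 'torque': array([-0.00762517,  0.00021616,  0.02076123]), 'opening': 1.0010261261183138} 0.0187
scene {'K': array([[492.59547417,   0.        , 324.757157  ],
       [  0.        , 492.59547417, 194.13624569],
       [  0.        ,   0.        ,   1.        ]]), 'xyz': array([1.12914459, 0.59222211, 1.37651039]), 'attitude': array([ 0.39435541,  0.86494355, -0.2820665 , -0.12959534])}
side {'K': array([[397.2144897 ,   0.        , 318.96595083],
       [  0.        , 397.2144897 , 192.24680419],
       [  0.        ,   0.        ,   1.        ]]), 'xyz': array([ 0.37060983, -1.02762508,  0.87397917]), 'attitude': array([ 0.88838051, -0.02459343,  0.02398223, -0.45782102])}
wrist {'K': array([[283.72877544,   0.        , 318.78253855],
       [  0.        , 283.72877544, 202.45648261],
       [  0.        ,   0.        ,   1.        ]]), 'hand_eye': array([[ 9.99999512e-01, -6.09518083e-04, -7.77906075e-04,
        -3.54401809e-04],
       [ 8.08492347e-04,  9.57243348e-01,  2.89282766e-01,
        -7.29688059e-02],
       [ 5.68322339e-04, -2.89283254e-01,  9.57243373e-01,
        -1.42862817e-01],
       [ 0.00000000e+00,  0.00000000e+00,  0.00000000e+00,
         1.00000000e+00]])}
```

View pics/scene0.png

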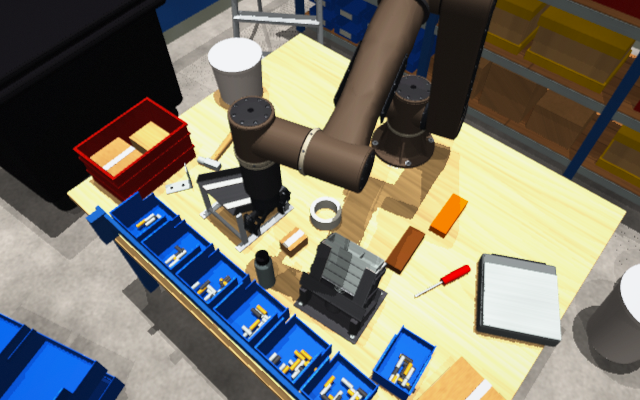

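View pics/side0.png

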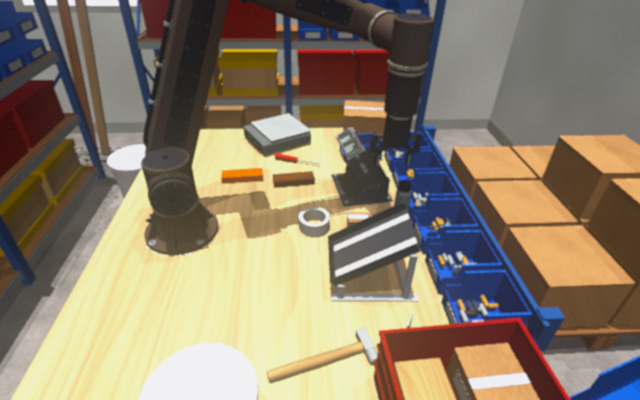

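View pics/wrist0.png

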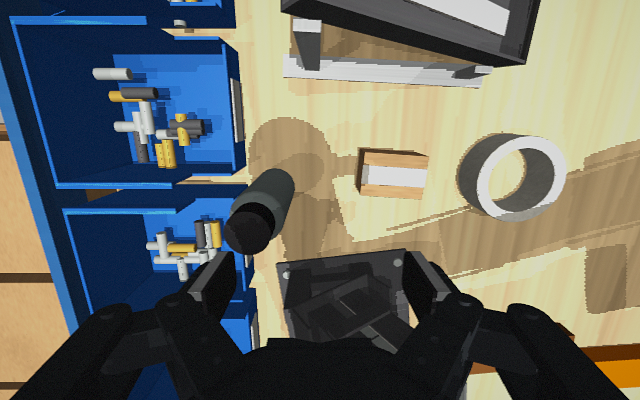

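```bash
python3 - <<'E'
import cv2
a=cv2.imread("pics/scene0.png")
cv2.imwrite("pics/s_disp.png",cv2.resize(a[220:345,280:400],None,fx=6,fy=4.8*1.0,interpolation=cv2.INTER_CUBIC)[:600])
cv2.imwrite("pics/s_chute.png",cv2.resize(a[150:260,185:305],None,fx=5.4,fy=5.4,interpolation=cv2.INTER_CUBIC))
b=cv2.imread("pics/side0.png")
cv2.imwrite("pics/d_both.png",cv2.resize(b[110:310,310:440],None,fx=3,fy=3,interpolation=cv2.INTER_CUBIC))
E
```

```text
(no output)
```

View pics/s_disp.png

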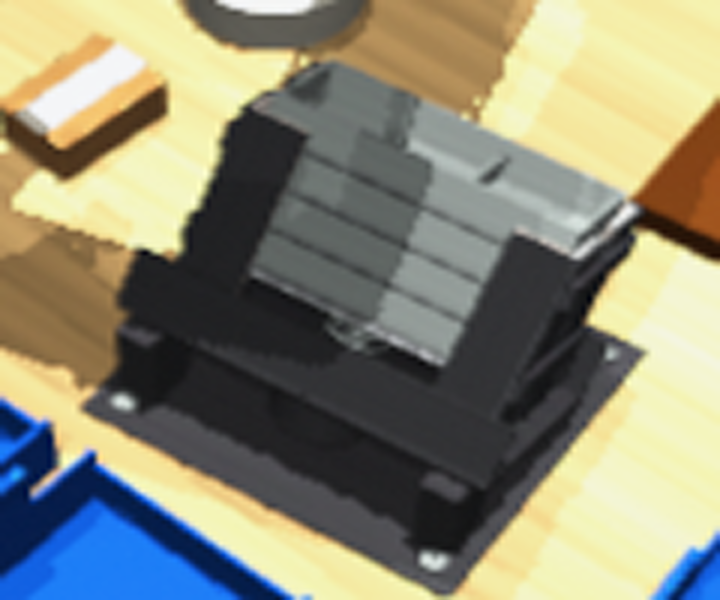

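View pics/d_both.png

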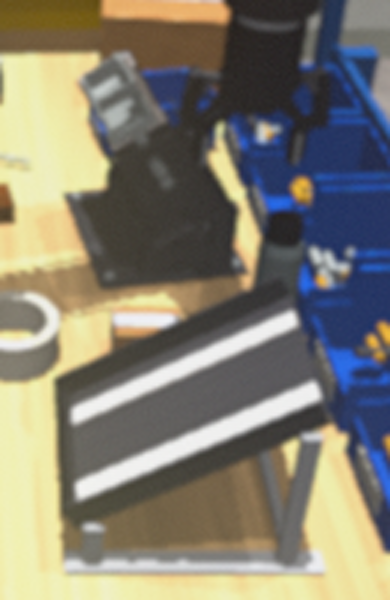

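View pics/s_chute.png

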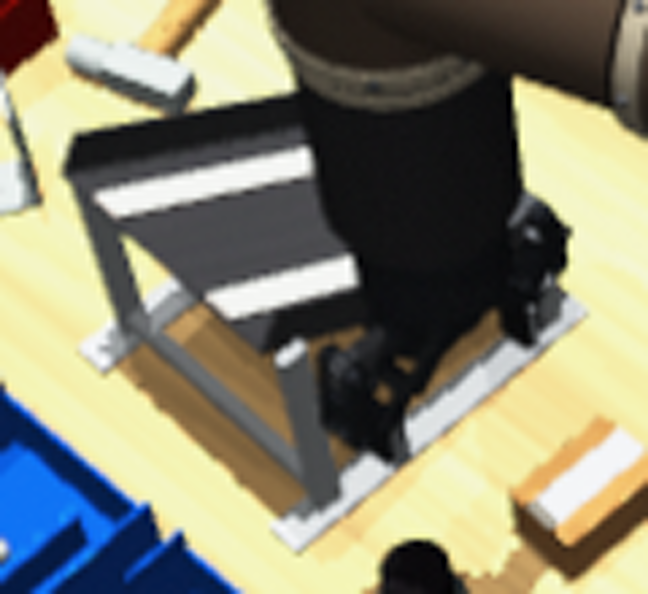

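```bash
python3 -m jog '[{"fingers":-1,"x":20,"y":30,"z":-30,"turn":7},{"fingers":-1,"x":40,"y":50,"z":-60,"turn":14},{"fingers":-1,"x":60,"y":80,"z":-80,"turn":21},{"fingers":-1,"x":80,"y":110,"z":-100,"turn":28},{"fingers":-1,"x":90,"y":130,"z":-120,"turn":35},{"fingers":-1,"x":90,"y":150,"z":-120,"turn":42},{"fingers":-1,"x":90,"y":150,"z":-120,"turn":49},{"fingers":-1,"x":90,"y":150,"z":-120,"turn":56},{"fingers":-1,"x":90,"y":150,"z":-120,"turn":63},{"fingers":-1,"x":90,"y":150,"z":-120,"turn":70}]' 40
python3 -m jog '[{"fingers":-1,"turn":7},{"fingers":-1,"turn":14},{"fingers":-1,"turn":20},{"fingers":-1,"turn":20}]'
cat > snap.py <<'E'
import sys,cv2,pickle
from rig import monitor, viewer
def snap(n,tag):
    st=monitor.state(); s=viewer.snapshot(n)
    cv2.imwrite(f"pics/{n}{tag}.png",s["image"][:,:,::-1])
    pickle.dump((st,s),open(f"pics/{n}{tag}.pkl","wb"))
    print(st["t"],st["ee_pos"].round(4),st["eef_rot"].round(4),st["joints"].round(3))
for n in sys.argv[2:]: snap(n,sys.argv[1])
E
python3 snap.py 1 wrist scene side
```

```text
t: 0.98
ee_pos: [0.5847, 0.1503, 0.351]
eef_rot: [0.576, 0.818, -0.0, -0.0]
contact_force: [0.4, -0.2, 0.1]
opening: 1.006
0.9833 [0.5847 0.1503 0.351 ] [ 5.758e-01  8.176e-01 -2.000e-04 -2.000e-04] [ 0.575  0.19   0.049 -0.    -1.43  -1.802]
1.0333 [0.5847 0.1501 0.351 ] [ 5.796e-01  8.149e-01 -2.000e-04 -2.000e-04] [ 0.575  0.19   0.049 -0.    -1.43  -1.811]
1.0833 [0.5848 0.1501 0.351 ] [ 5.744e-01  8.186e-01 -2.000e-04 -2.000e-04] [ 0.574  0.19   0.049 -0.    -1.43  -1.798]schema error: expected keys fingers, x, y, z, turn
```

```bash

python3 -m jog '[{"fingers":-1,"x":0,"y":0,"z":0,"turn":7},{"fingers":-1,"x":0,"y":0,"z":0,"turn":14},{"fingers":-1,"x":0,"y":0,"z":0,"turn":20},{"fingers":-1,"x":0,"y":0,"z":0,"turn":20}]'
python3 snap.py 2 wrist scene side
```

```text
t: 1.47
ee_pos: [0.5849, 0.1499, 0.3511]
eef_rot: [0.707, 0.707, -0.0, -0.0]
contact_force: [-0.7, 0.1, 0.2]
opening: 0.999
1.4667 [0.5849 0.1499 0.3511] [ 7.073e-01  7.069e-01 -1.000e-04 -1.000e-04] [ 0.574  0.19   0.049 -0.    -1.43  -2.145]
1.5167 [0.5849 0.1499 0.3512] [ 7.053e-01  7.089e-01 -1.000e-04 -1.000e-04] [ 0.574  0.19   0.049 -0.    -1.43  -2.14 ]
1.5667 [0.585  0.1499 0.3512] [ 7.049e-01  7.093e-01 -1.000e-04 -0.000e+00] [ 0.574  0.19   0.049 -0.    -1.43  -2.139]
```

View pics/wrist2.png

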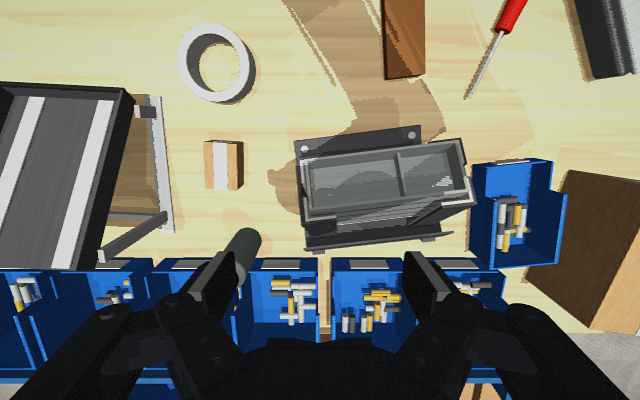

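View pics/scene2.png

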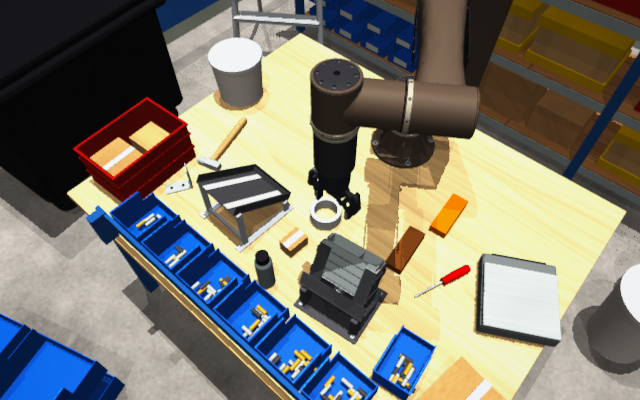

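```bash
python3 - <<'E'
import cv2
a=cv2.imread("pics/wrist2.png")
cv2.imwrite("pics/w2c.png",cv2.resize(a[115:260,285:485],None,fx=4,fy=4,interpolation=cv2.INTER_CUBIC))
a=cv2.imread("pics/scene2.png")
cv2.imwrite("pics/s2c.png",cv2.resize(a[225:345,290:400],None,fx=5,fy=5,interpolation=cv2.INTER_CUBIC))
E
```

```text
(no output)
```

View pics/w2c.png

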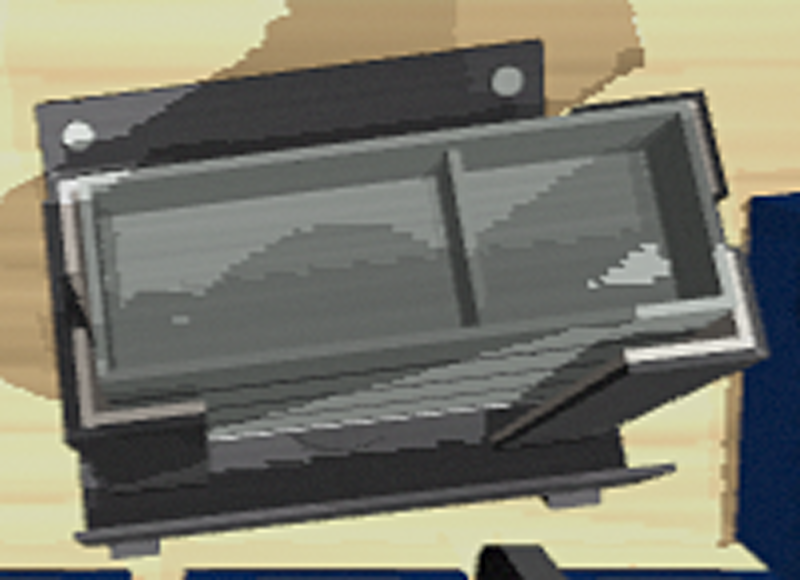

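View pics/s2c.png

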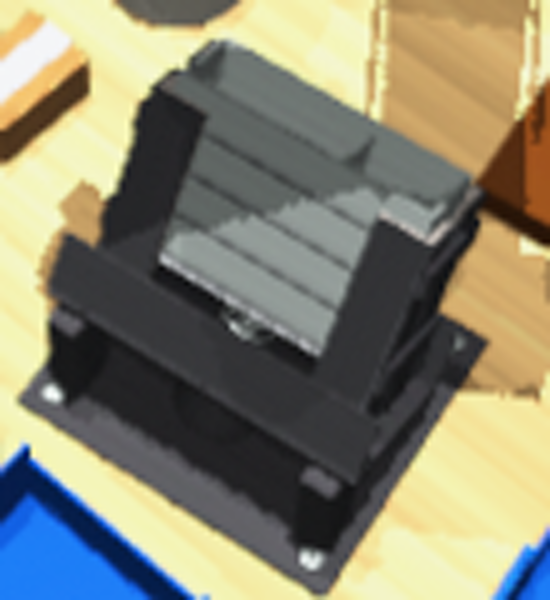

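```bash

python3 -m jog '[{"fingers":-0.3,"x":30,"y":-10,"z":20,"turn":-4},{"fingers":-0.3,"x":40,"y":-20,"z":40,"turn":-10},{"fingers":-0.3,"x":40,"y":-20,"z":50,"turn":-10},{"fingers":-0.3,"x":40,"y":-20,"z":50,"turn":-10},{"fingers":-0.3,"x":40,"y":-20,"z":50,"turn":-10}]'
python3 snap.py 3 wrist
python3 - <<'E'
import cv2
a=cv2.imread("pics/wrist3.png")
cv2.imwrite("pics/w3.png",a)
E
```

```text
t: 2.03
ee_pos: [0.5651, 0.1897, 0.3014]
eef_rot: [0.643, 0.766, -0.0, 0.0]
contact_force: [-0.3, -0.2, 1.0]
opening: 0.65
2.0333 [0.5651 0.1897 0.3014] [ 6.425e-01  7.663e-01 -4.000e-04  2.000e-04] [ 6.520e-01  1.930e-01 -5.700e-02  1.000e-03 -1.322e+00 -2.047e+00]
```

View pics/w3.png

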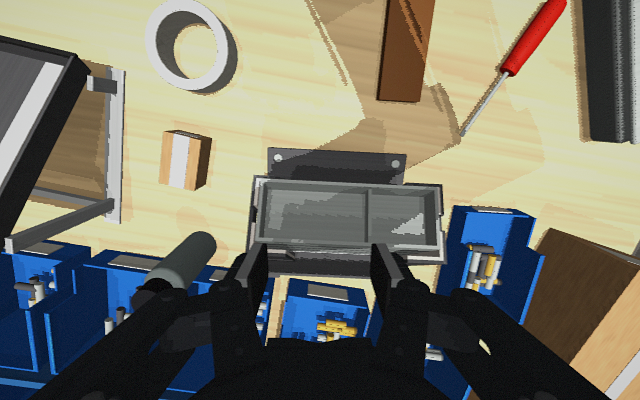

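```bash

python3 - <<'E'
import cv2
a=cv2.imread("pics/wrist3.png")
b=cv2.resize(a[145:275,240:350],None,fx=6,fy=4.6,interpolation=cv2.INTER_CUBIC)
def crop(n,src,x0,y0,w,h,f):
    c=cv2.resize(src[y0:y0+h,x0:x0+w],None,fx=f,fy=f,interpolation=cv2.INTER_CUBIC)
    for i in range(0,w,10):
        cv2.putText(c,str(x0+i),(i*f,8),0,.3,(0,0,255)); cv2.line(c,(i*f,10),(i*f,16),(0,0,255))
    for i in range(0,h,10):
        cv2.putText(c,str(y0+i),(0,i*f+4),0,.3,(0,0,255)); cv2.line(c,(20,i*f),(26,i*f),(0,0,255))
    cv2.imwrite(n,c)
crop("pics/w3l.png",a,240,165,100,75,8)
crop("pics/w3r.png",a,350,165,100,75,8)
E
```

```text
(no output)
```

View pics/w3l.png

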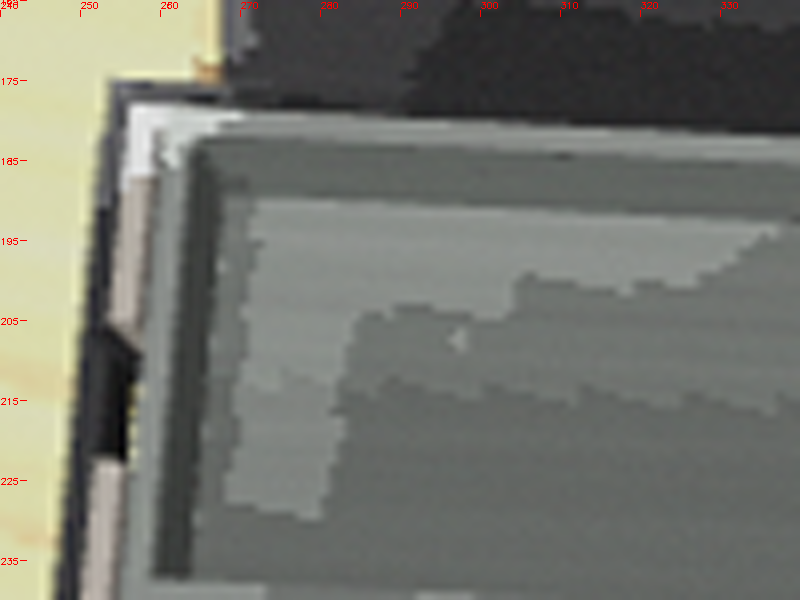

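View pics/w3r.png

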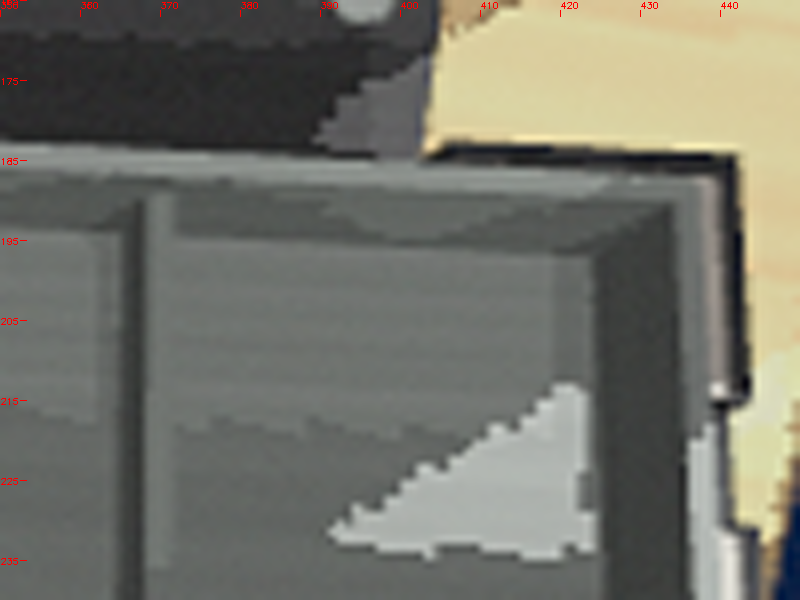

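```bash

cat > crop.py <<'E'
import cv2,sys
def crop(out,src,x0,y0,w,h,f):
    a=cv2.imread(src)
    c=cv2.resize(a[y0:y0+h,x0:x0+w],None,fx=f,fy=f,interpolation=cv2.INTER_CUBIC)
    for i in range(0,w,10):
        cv2.putText(c,str(x0+i),(i*f,8),0,.3,(0,0,255)); cv2.line(c,(i*f,10),(i*f,16),(0,0,255))
    for i in range(0,h,10):
        cv2.putText(c,str(y0+i),(0,i*f+4),0,.3,(0,0,255)); cv2.line(c,(20,i*f),(26,i*f),(0,0,255))
    cv2.imwrite(out,c)
if __name__=="__main__":
    o,s,*r=sys.argv[1:]; crop(o,s,*map(int,r))
E
python3 crop.py pics/w3b.png pics/wrist3.png 355 215 100 60 8
python3 crop.py pics/w3bl.png pics/wrist3.png 240 215 100 60 8
```

```text
(no output)
```

View pics/w3b.png

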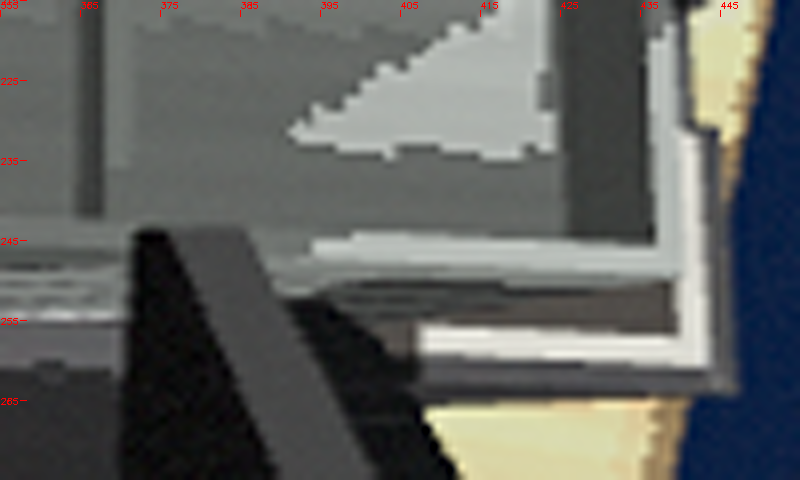

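View pics/w3bl.png

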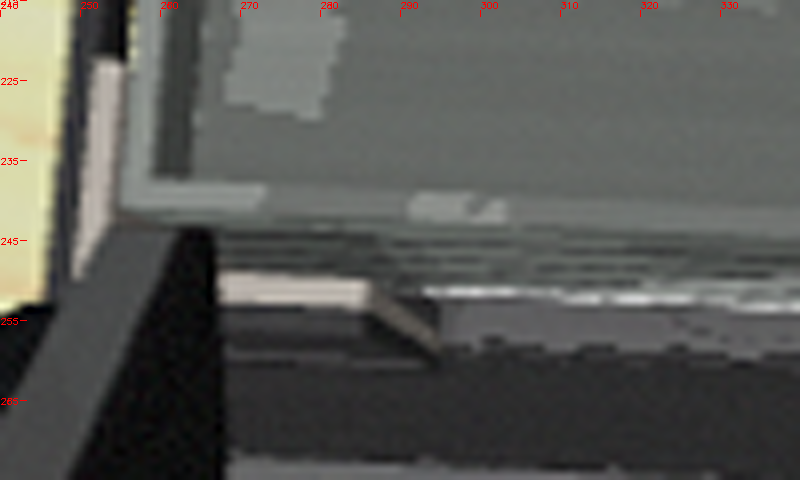

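```bash

cat > geo.py <<'E'
import numpy as np,pickle
from scipy.spatial.transform import Rotation as R
from scipy.optimize import least_squares
def cam(tag):
    st,s=pickle.load(open(f"pics/{tag}.pkl","rb"))
    if "hand_eye" in s:
        T=np.eye(4);T[:3,:3]=R.from_quat(st["eef_rot"]).as_matrix();T[:3,3]=st["ee_pos"]
        T=T@s["hand_eye"]
    else:
        T=np.eye(4);T[:3,:3]=R.from_quat(s["attitude"]).as_matrix();T[:3,3]=s["xyz"]
    return T,s["K"]
def proj(c,P):
    T,K=c; p=(np.asarray(P)-T[:3,3])@T[:3,:3]; q=p@K.T; return q[:,:2]/q[:,2:]
def leanR(yaw,lean):
    # x = across rising to back, y level, z leaning to the front; yaw about world z
    return R.from_euler('z',yaw).as_matrix()@R.from_euler('y',-lean).as_matrix()
def fit(obs,lean=None,x0=None):
    # obs: list of (tag,pts_local(N,3),pix(N,2))
    cs=[cam(o[0]) for o in obs]
    def res(p):
        L=lean if lean is not None else p[4]
        M=leanR(p[3],L)
        return np.concatenate([(proj(c,np.asarray(o[1])@M.T+p[:3])-np.asarray(o[2])).ravel() for c,o in zip(cs,obs)])
    r=least_squares(res,list(x0)+([] if lean is not None else [0.52]),x_scale=[.01,.01,.01,.01]+([] if lean is not None else [.01]))
    return r.x,res(r.x).reshape(-1,2),res
E
python3 - <<'E'
from geo import *
a=.025;b=.077
pts=[[-a,-b,.014],[-a,b,.014],[a,-b,.014],[a,b,.014],[.028,-.08,.014],[.028,.08,.014]]
pix=[[264,182.5],[434.7,190.6],[259.4,237.5],[436.9,245],[255,241.5],[440,250]]
for l in [np.radians(30),None]:
    x,r,_=fit([("wrist3",pts,pix)],l,[.65,.2,.2,.2]); print(x.round(4),np.degrees(x[3:]).round(2)); print(r.round(2).tolist())
print(R.from_quat(pickle.load(open("pics/wrist3.pkl","rb"))[0]["eef_rot"]).as_matrix().round(3))
E
```

```text
[0.576  0.2188 0.1949 0.1253] [7.18]
[[0.15, -0.24], [-0.72, -0.2], [-0.29, 0.35], [0.01, 0.86], [0.29, -0.3], [0.53, -0.49]]
[0.5758 0.2188 0.1949 0.1255 0.505 ] [ 7.19 28.94]
[[0.04, -0.38], [-0.44, -0.36], [-0.21, 0.44], [-0.15, 0.91], [0.39, -0.21], [0.34, -0.44]]
[[-0.174  0.985 -0.   ]
 [ 0.985  0.174 -0.001]
 [-0.001 -0.    -1.   ]]
```

```bash

python3 - <<'E'
from geo import *
import cv2
p=np.array([.576,.2188,.1949]);M=leanR(.1253,np.radians(30))
T,K=cam("wrist3")
for u,v in [(368,190),(371.4,190),(367.9,230),(371.3,230)]:
    d=T[:3,:3]@np.linalg.solve(K,[u,v,1]); o=M.T@(T[:3,3]-p); dl=M.T@d
    for z in(.014,.010): 
        s=(z-o[2])/dl[2]; print(u,v,z,(o+s*dl).round(4))
c=cam("scene2")
pts=np.array([[-.028,-.08,.014],[-.028,.08,.014],[.028,.08,.014],[.028,-.08,.014],[.028,-.08,-.098],[.028,.08,-.098]])
q=proj(c,pts@M.T+p);print(q.round(1))
a=cv2.imread("pics/scene2.png")
f=6
b=cv2.resize(a[230:320,300:400],None,fx=f,fy=f,interpolation=cv2.INTER_CUBIC)
for x,y in q: cv2.circle(b,(int((x-300)*f),int((y-230)*f)),3,(0,0,255),1)
cv2.imwrite("pics/s2chk.png",b)
E
```

```text
368 190 0.014 [-0.0224  0.0168  0.014 ]
368 190 0.01 [-0.0235  0.0176  0.01  ]
371.4 190 0.014 [-0.0225  0.0199  0.014 ]
371.4 190 0.01 [-0.0237  0.0207  0.01  ]
367.9 230 0.014 [0.0139 0.0168 0.014 ]
367.9 230 0.01 [0.0134 0.0176 0.01  ]
371.3 230 0.014 [0.0138 0.0198 0.014 ]
371.3 230 0.01 [0.0132 0.0206 0.01  ]
[[335.2 232. ]
 [384.6 260. ]
 [376.5 268.5]
 [325.6 239.2]
 [314.5 271.1]
 [363.  300.5]]
```

View pics/s2chk.png

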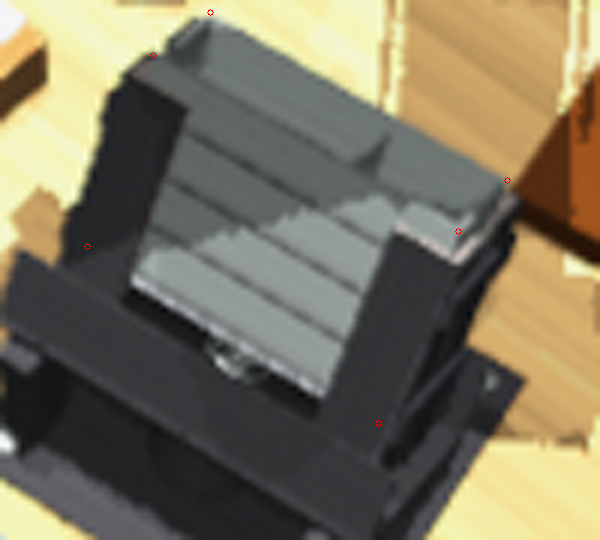

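```bash

python3 -m jog '[{"fingers":-0.3,"x":23,"y":4,"z":25,"turn":2.8},{"fingers":-0.3,"x":45.7,"y":8.7,"z":50,"turn":2.8},{"fingers":-0.3,"x":45.7,"y":8.7,"z":66,"turn":2.8},{"fingers":-0.3,"x":45.7,"y":8.7,"z":66,"turn":2.8},{"fingers":-0.3,"x":45.7,"y":8.7,"z":66,"turn":2.8}]'
python3 snap.py 4 wrist side
```

```text
t: 2.5
ee_pos: [0.5662, 0.2361, 0.2359]
eef_rot: [0.661, 0.75, -0.0, 0.0]
contact_force: [0.6, -0.5, 1.1]
opening: 0.647
2.5 [0.5662 0.2361 0.2359] [ 6.614e-01  7.501e-01 -3.000e-04  3.000e-04] [ 7.130e-01  2.560e-01 -1.240e-01  1.000e-03 -1.192e+00 -2.159e+00]
2.55 [0.5667 0.2361 0.237 ] [6.614e-01 7.500e-01 7.000e-04 6.000e-04] [ 7.130e-01  2.550e-01 -1.230e-01  1.000e-03 -1.192e+00 -2.159e+00]
```

View pics/wrist4.png

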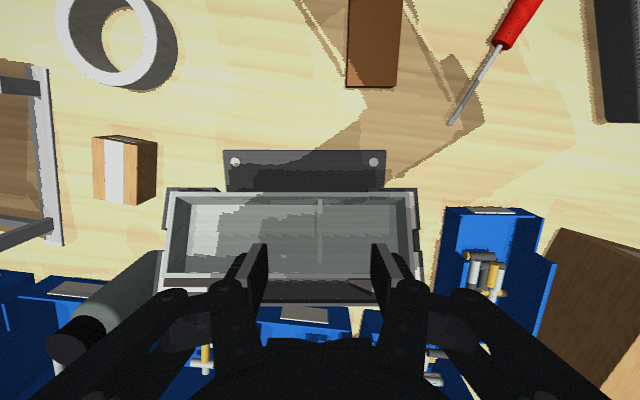

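View pics/side4.png

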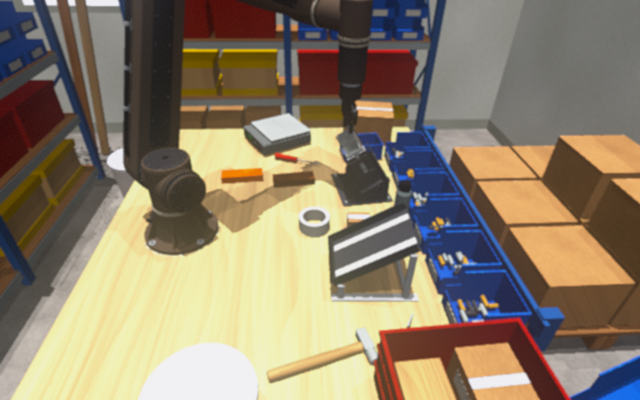

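```bash

python3 crop.py pics/w4l.png pics/wrist4.png 155 180 100 75 8
python3 crop.py pics/w4r.png pics/wrist4.png 340 180 100 75 8
```

```text
(no output)
```

View pics/w4l.png

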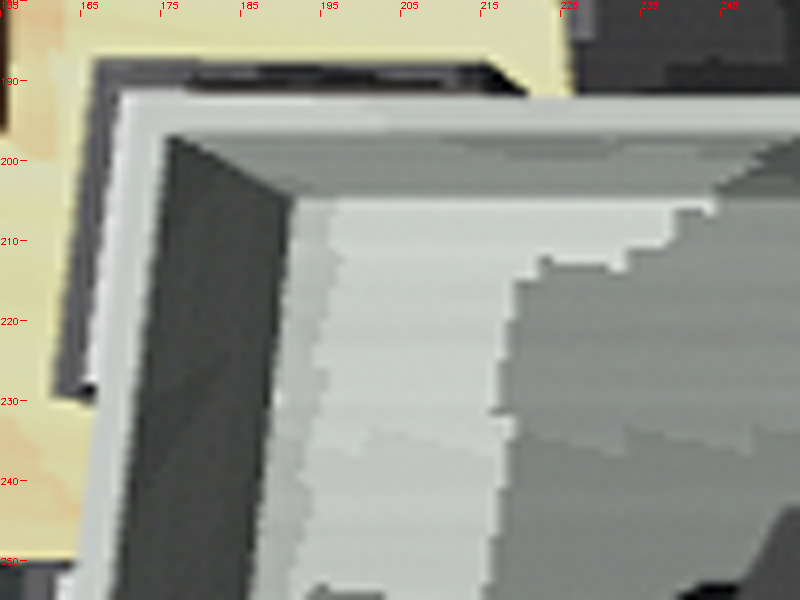

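View pics/w4r.png

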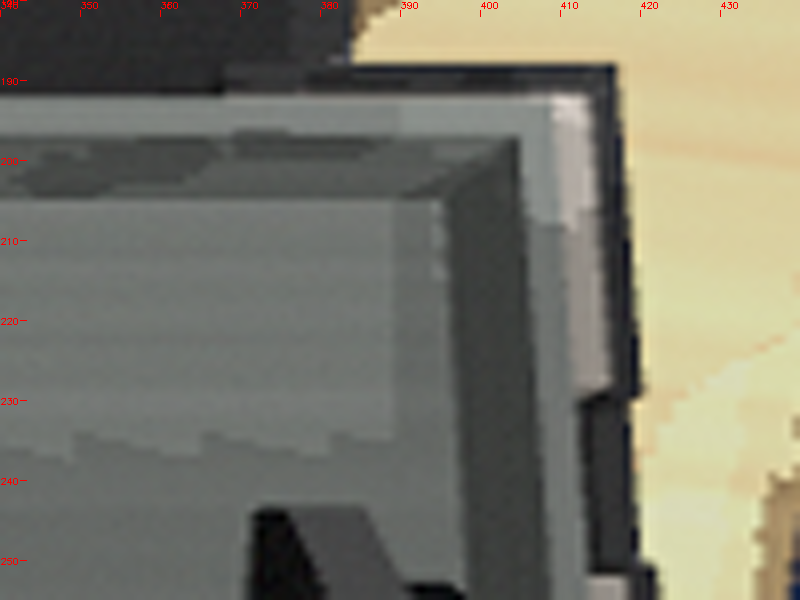

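```bash

python3 crop.py pics/w4l2.png pics/wrist4.png 150 250 100 60 8
python3 crop.py pics/w4r2.png pics/wrist4.png 345 250 100 60 8
```

```text
(no output)
```

View pics/w4l2.png

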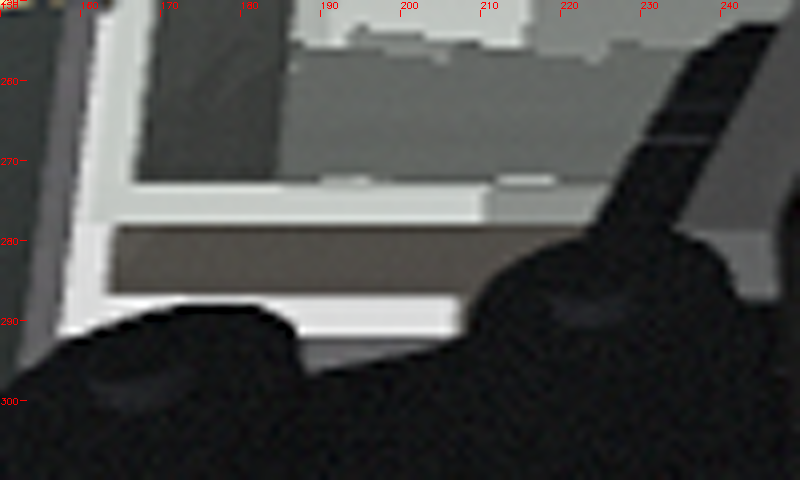

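View pics/w4r2.png

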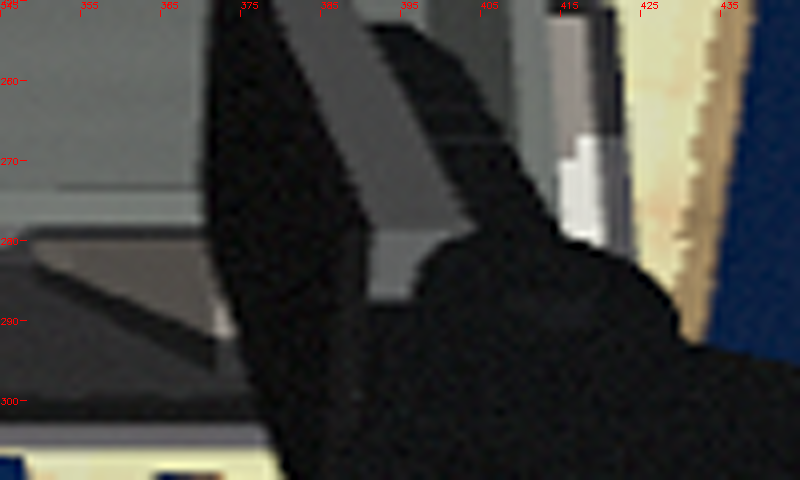

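```bash

python3 - <<'E'
from geo import *
a=.025;b=.077
o3=("wrist3",[[-a,-b,.014],[-a,b,.014],[a,-b,.014],[a,b,.014],[.028,-.08,.014],[.028,.08,.014]],
[[264,182.5],[434.7,190.6],[259.4,237.5],[436.9,245],[255,241.5],[440,250]])
o4=("wrist4",[[-a,-b,.014],[-a,b,.014],[a,-b,.014],[.028,-.08,.014],[-.028,-.08,.014],[-.028,.08,.014],[-a,-b,-.011],[-a,b,-.011]],
[[176,197.1],[404.8,197.1],[166.6,272.9],[161,278],[170.3,191.5],[408.9,191.6],[191.5,204.8],[395.9,204.8]])
for obs in ([o4],[o3,o4]):
  for l in [np.radians(30),None]:
    x,r,_=fit(obs,l,[.6,.2,.2,.2]); print(x.round(4),np.degrees(x[3:]).round(2)); print(r.round(1).tolist())
    M=leanR(x[3],np.radians(30)); 
    print("tcp local", (M.T@(pickle.load(open("pics/wrist4.pkl","rb"))[0]["ee_pos"]-x[:3])).round(4))
E
```

```text
[0.5752 0.2184 0.1957 0.1244] [7.13]
[[-0.6, -0.7], [0.2, -0.7], [-0.4, 0.3], [-0.1, 0.1], [1.2, 0.6], [0.2, 0.5], [0.2, -0.2], [-0.7, -0.1]]
tcp local [0.0142 0.0187 0.0382]
[0.5753 0.2183 0.1957 0.1241 0.5193] [ 7.11 29.75]
[[-0.7, -0.7], [0.2, -0.6], [-0.3, 0.4], [-0.0, 0.2], [1.1, 0.6], [0.2, 0.6], [0.1, -0.3], [-0.7, -0.2]]
tcp local [0.0142 0.0187 0.0382]
[0.5754 0.2184 0.1957 0.1244] [7.13]
[[-0.3, -0.9], [-0.5, -0.6], [-0.8, -0.1], [0.2, 0.6], [-0.3, -0.7], [0.7, -0.7], [-0.4, -0.5], [0.2, -0.4], [-0.2, 0.5], [0.1, 0.3], [1.3, 0.8], [0.3, 0.8], [0.3, 0.0], [-0.7, 0.1]]
tcp local [0.0141 0.0186 0.0383]
[0.5754 0.2184 0.1956 0.1241 0.5131] [ 7.11 29.4 ]
[[-0.4, -0.9], [-0.5, -0.6], [-0.8, 0.0], [-0.0, 0.8], [-0.2, -0.6], [0.5, -0.6], [-0.6, -0.5], [0.3, -0.4], [0.0, 0.6], [0.3, 0.4], [1.1, 0.8], [0.4, 0.8], [0.2, -0.3], [-0.6, -0.2]]
tcp local [0.0142 0.0187 0.0384]
```

```bash

python3 -m jog '[{"fingers":-0.3,"x":0,"y":-1,"z":20,"turn":0},{"fingers":-0.3,"x":0,"y":-1,"z":36,"turn":0},{"fingers":-0.3,"x":0,"y":-1,"z":46,"turn":0},{"fingers":0.2,"x":0,"y":-1,"z":46,"turn":0},{"fingers":1,"x":0,"y":-1,"z":46,"turn":0},{"fingers":1,"x":0,"y":-1,"z":46,"turn":0},{"fingers":1,"x":0,"y":-1,"z":46,"turn":0},{"fingers":1,"x":0,"y":-1,"z":46,"turn":0},{"fingers":1,"x":0,"y":-1,"z":46,"turn":0}]' 60
python3 snap.py 5 wrist side
```

```text
t: 3.35
ee_pos: [0.5654, 0.2367, 0.1904]
eef_rot: [0.661, 0.75, 0.001, 0.0]
contact_force: [2.2, 0.0, 1.6]
opening: 0.014
3.35 [0.5654 0.2367 0.1904] [6.612e-01 7.502e-01 1.100e-03 4.000e-04] [ 7.150e-01  2.850e-01 -1.910e-01  1.000e-03 -1.092e+00 -2.160e+00]
3.4 [0.5655 0.2367 0.1903] [6.612e-01 7.502e-01 1.000e-03 5.000e-04] [ 7.150e-01  2.850e-01 -1.910e-01  1.000e-03 -1.092e+00 -2.160e+00]
```

View pics/wrist5.png

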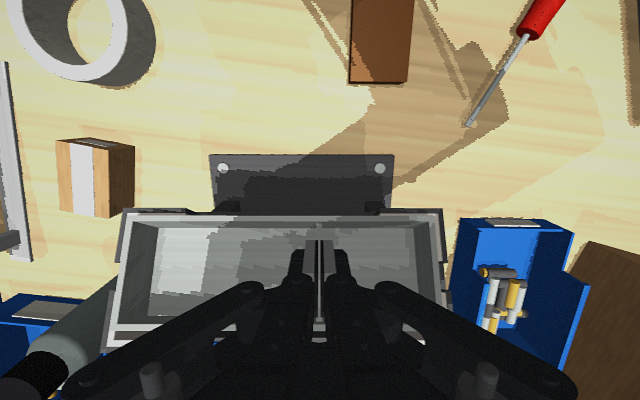

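```bash

python3 -m jog '[{"fingers":1,"x":0,"y":-4,"z":-7,"turn":0},{"fingers":1,"x":0,"y":-8,"z":-14,"turn":0},{"fingers":1,"x":0,"y":-12,"z":-21,"turn":0},{"fingers":1,"x":0,"y":-12,"z":-21,"turn":0}]'
python3 snap.py 6 wrist scene
```

```text
t: 3.78
ee_pos: [0.552, 0.2349, 0.2116]
eef_rot: [0.661, 0.75, 0.0, -0.0]
contact_force: [0.4, 0.7, -1.2]
opening: 0.013
3.7833 [0.552  0.2349 0.2116] [ 6.613e-01  7.501e-01  3.000e-04 -2.000e-04] [ 0.727  0.25  -0.189 -0.    -1.132 -2.172]
3.8333 [0.5519 0.2348 0.2107] [ 6.613e-01  7.502e-01 -0.000e+00 -3.000e-04] [ 7.270e-01  2.500e-01 -1.900e-01 -1.000e-03 -1.131e+00 -2.172e+00]
```

View pics/wrist6.png

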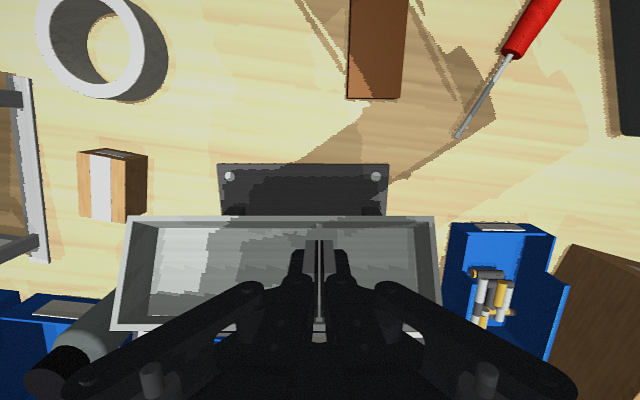

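View pics/scene6.png

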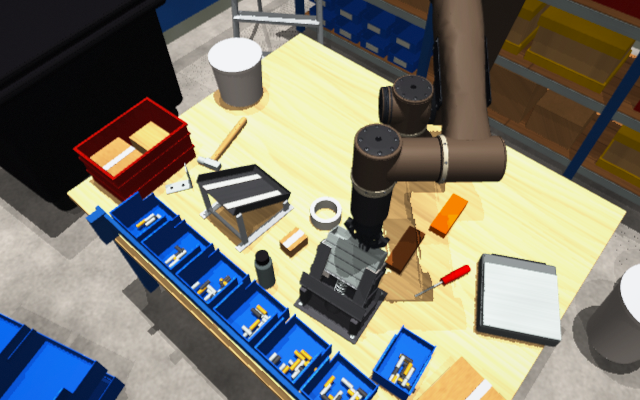

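```bash

python3 -m jog '[{"fingers":1,"x":0,"y":-15,"z":-26,"turn":0},{"fingers":1,"x":0,"y":-30,"z":-52,"turn":0},{"fingers":1,"x":0,"y":-30,"z":-85,"turn":0},{"fingers":1,"x":-30,"y":-30,"z":-120,"turn":0},{"fingers":1,"x":-70,"y":-30,"z":-130,"turn":0},{"fingers":1,"x":-110,"y":-30,"z":-130,"turn":0},{"fingers":1,"x":-140,"y":-30,"z":-130,"turn":0},{"fingers":1,"x":-150,"y":-30,"z":-130,"turn":0},{"fingers":1,"x":-150,"y":-30,"z":-130,"turn":0}]'
python3 snap.py 7 wrist scene side
python3 crop.py pics/s7c.png pics/scene7.png 190 155 110 90 7
python3 crop.py pics/d7c.png pics/side7.png 320 195 110 110 5
```

```text
t: 4.63
ee_pos: [0.5413, 0.0799, 0.3395]
eef_rot: [0.662, 0.749, -0.001, -0.0]
contact_force: [0.3, -0.2, -1.3]
opening: 0.013
4.6333 [0.5413 0.0799 0.3395] [ 6.625e-01  7.491e-01 -8.000e-04 -5.000e-04] [ 0.504  0.095 -0.088 -0.    -1.389 -1.952]
4.6833 [0.5413 0.0812 0.3395] [ 6.622e-01  7.493e-01 -6.000e-04 -5.000e-04] [ 5.060e-01  9.600e-02 -8.800e-02 -1.000e-03 -1.389e+00 -1.954e+00]
4.7333 [0.5414 0.0821 0.3394] [ 6.618e-01  7.497e-01 -6.000e-04 -6.000e-04] [ 5.080e-01  9.600e-02 -8.800e-02 -1.000e-03 -1.388e+00 -1.954e+00]
```

View pics/wrist7.png

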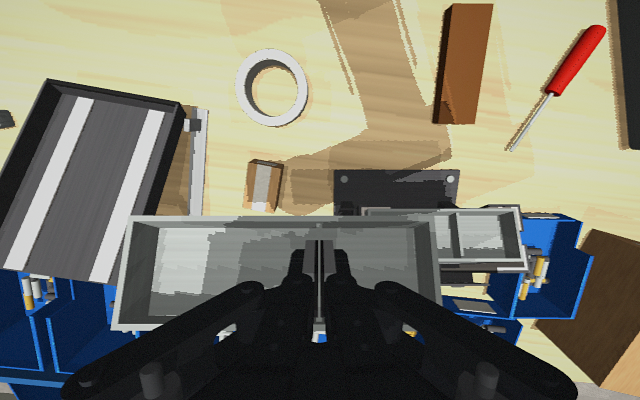

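View pics/s7c.png

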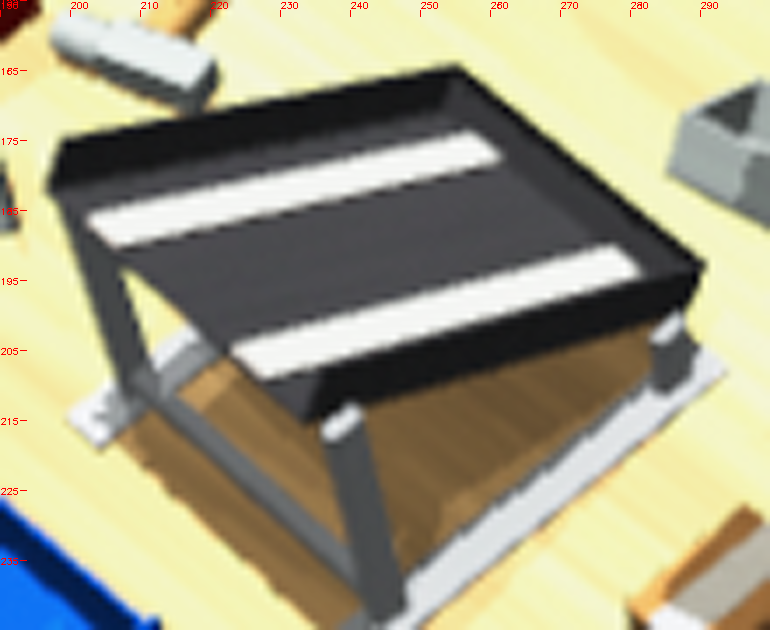

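View pics/d7c.png

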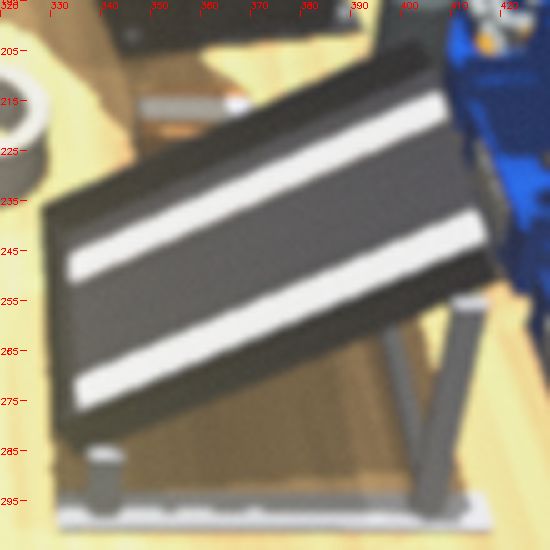

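View pics/scene7.png

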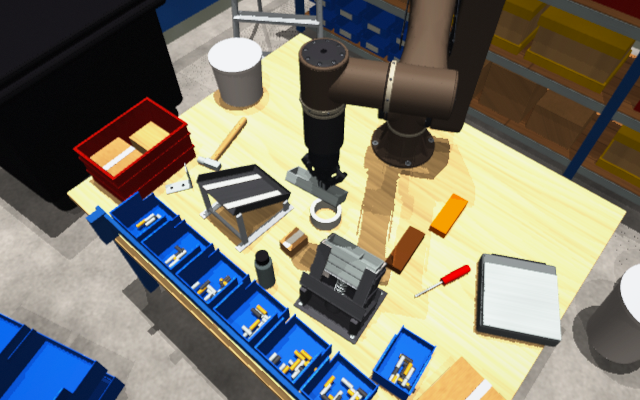

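```bash

python3 crop.py pics/w7a.png pics/wrist7.png 10 70 100 75 8
python3 crop.py pics/w7b.png pics/wrist7.png 110 80 100 75 8
python3 crop.py pics/w7c.png pics/wrist7.png 0 220 130 70 6
```

```text
(no output)
```

View pics/w7a.png

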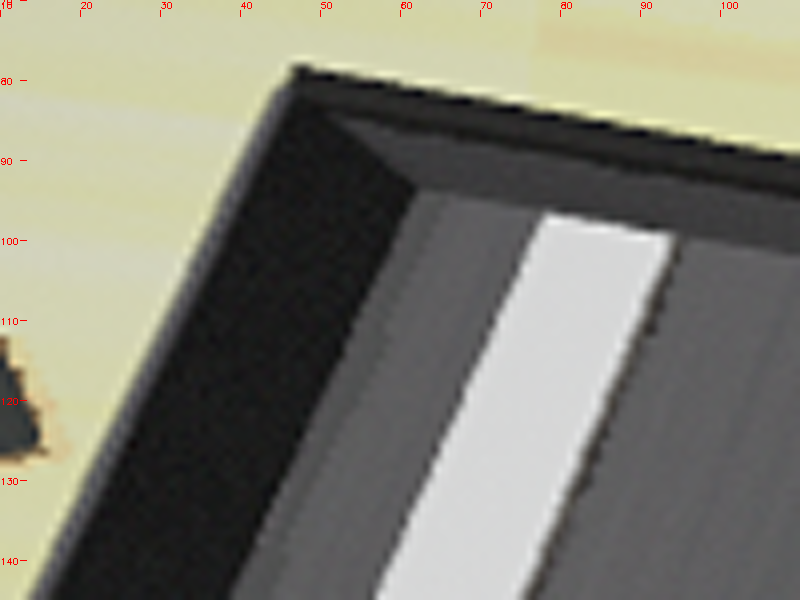

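View pics/w7b.png

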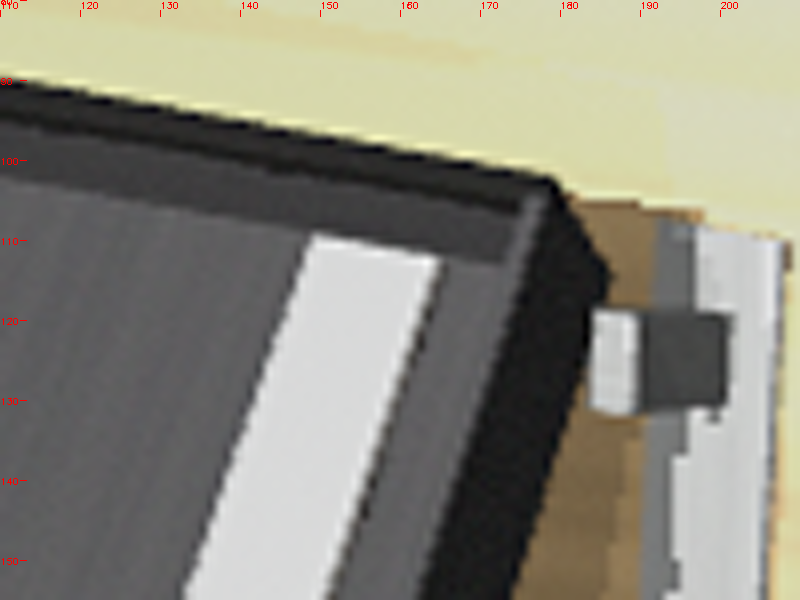

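View pics/w7c.png

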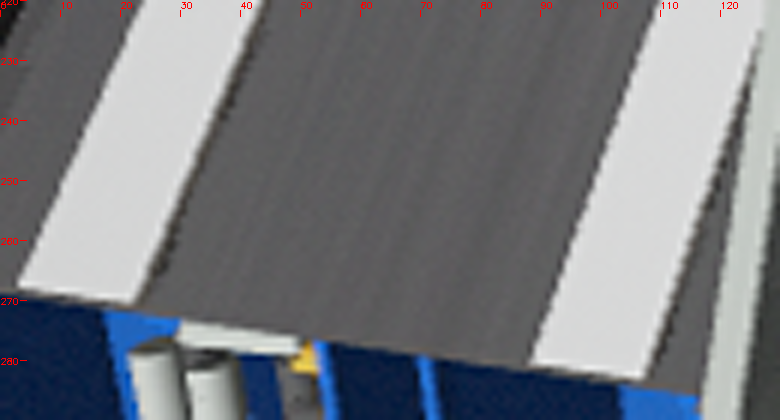

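```bash

cat > chute.py <<'E'
from geo import *
L=np.radians(32)
W=[[78.1,96.6],[94.4,99.4],[149.3,109.2],[165,112],[3,268],[22,270.5],[88.5,280.5],[107,283]] # order: outer-,inner-,inner+,outer+ low ; same up
S=[[257.6,173.9],[261.7,177.1],[277.9,189.9],[281.4,193.9],[202.4,185.7],[206.7,190.4],[223.1,205],[228.1,209.3]]
D=[[335.6,277],[335,271.6],[334,251.6],[333.4,246.6],[417.2,243],[415.6,237],[409.6,218.4],[408.2,213.4]]
def run(use,fixL=True):
    cams={"W":cam("wrist7"),"S":cam("scene7"),"D":cam("side7")}
    px=dict(W=W,S=S,D=D); wt=dict(W=1,S=1,D=.7)
    def res(p):
        x,y,z,yaw,s1,s2,xl,xu,l=p
        M=leanR(yaw,L if fixL else l)
        P=np.array([[xx,yy,0] for xx in(xl,xu) for yy in(-s2,-s1,s1,s2)])
        r=[(wt[k]*(proj(cams[k],P@M.T+p[:3])-px[k])).ravel() for k in use]
        if "W" in use: r.append((proj(cams["W"],np.array([[0,-.086,0]])@M.T+p[:3])-[61.9,93.4]).ravel())
        r.append([(xu-.245)*3000,(0 if not fixL else (l-L)*100)])
        return np.concatenate(r)
    r=least_squares(res,[.5,-.1,.1,0,.03,.06,.0,.245,L],x_scale=.01)
    return r.x,res(r.x)
if __name__=="__main__":
  for u in ["W","S","D","WS","WSD"]:
    x,r=run(u); print(u,x.round(4),"yaw",np.degrees(x[3]).round(2),"rms",np.sqrt((r**2).mean()).round(2))
  x,r=run("WSD",False); print(x.round(4),np.degrees(x[[3,8]]),np.sqrt((r**2).mean())); print(r[:-2].reshape(-1,2).round(1).tolist())
E
python3 chute.py
```

```text
W [ 0.4858 -0.216   0.0439 -0.0539  0.0395  0.0621 -0.      0.245   0.5585] yaw -3.09 rms 0.19
S [ 0.6809  0.1542  0.5879 -0.0437  0.0217  0.0336  0.1107  0.245   0.5585] yaw -2.51 rms 0.27
D [ 1.2551  1.7129 -1.6264 -0.0505  0.1337  0.2073 -0.5826  0.245   0.5585] yaw -2.89 rms 0.09
WS [ 0.4836 -0.2128  0.0473 -0.052   0.0392  0.0614  0.0021  0.2449  0.5585] yaw -2.98 rms 0.43
WSD [ 0.4839 -0.2133  0.0468 -0.052   0.0392  0.0615  0.0018  0.2449  0.5585] yaw -2.98 rms 0.37
[ 0.4841 -0.2136  0.0463 -0.0494  0.0392  0.0615  0.0016  0.245   0.563 ] [-2.82951738 32.25775372] 0.35478870242964244
[[0.4, -0.1], [-0.0, -0.1], [0.3, -0.1], [0.0, -0.2], [0.1, 0.0], [0.2, 0.3], [0.2, -0.0], [0.3, 0.2], [-0.6, 0.2], [-0.4, 0.6], [-1.0, 0.5], [0.1, 0.2], [-0.7, 0.0], [-0.4, -0.6], [-0.4, -0.6], [-0.5, -0.6], [-0.1, 0.2], [0.0, -0.2], [-0.2, 0.1], [-0.0, -0.1], [-0.1, -0.2], [-0.2, -0.0], [-0.2, -0.2], [-0.4, -0.2], [-0.5, -0.9]]
```

```bash

python3 crop.py pics/w7t1.png pics/wrist7.png 105 205 100 75 8
python3 crop.py pics/w7t2.png pics/wrist7.png 365 205 90 75 8
python3 crop.py pics/w7t3.png pics/wrist7.png 100 275 100 65 8
python3 crop.py pics/w7t4.png pics/wrist7.png 300 215 40 120 5
```

```text
(no output)
```

View pics/w7t1.png

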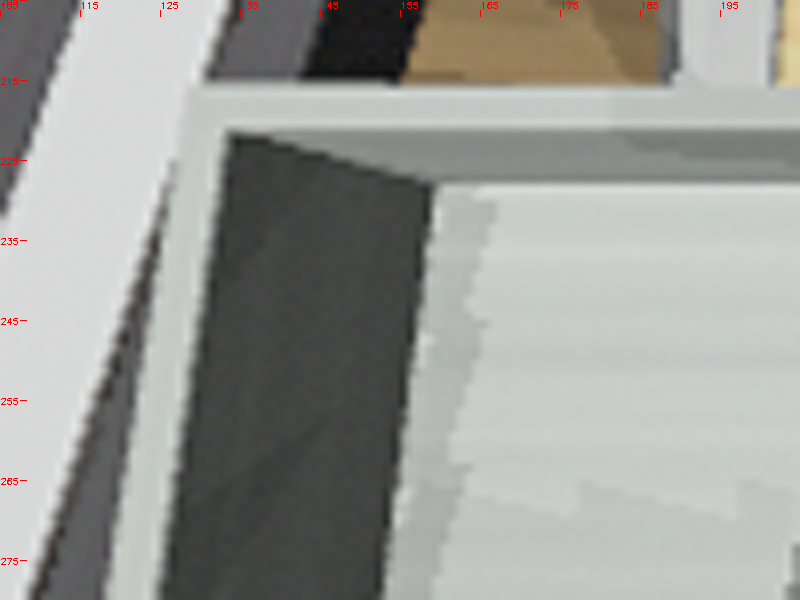

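View pics/w7t2.png

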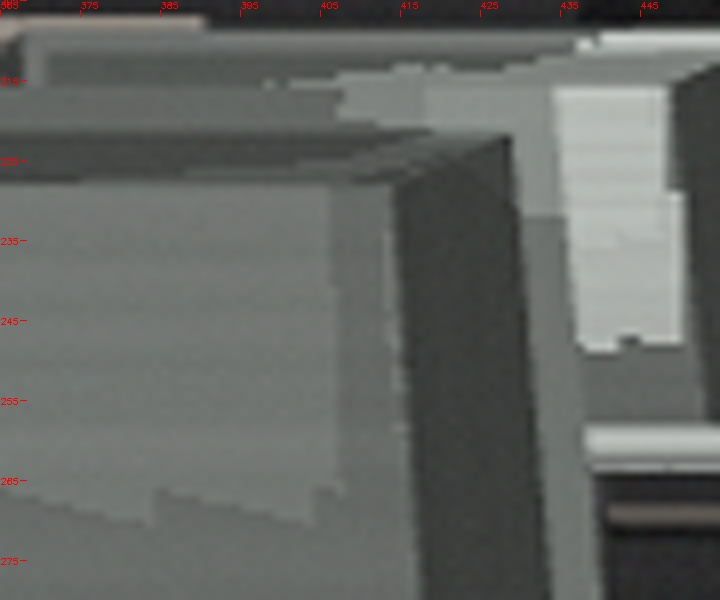

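View pics/w7t3.png

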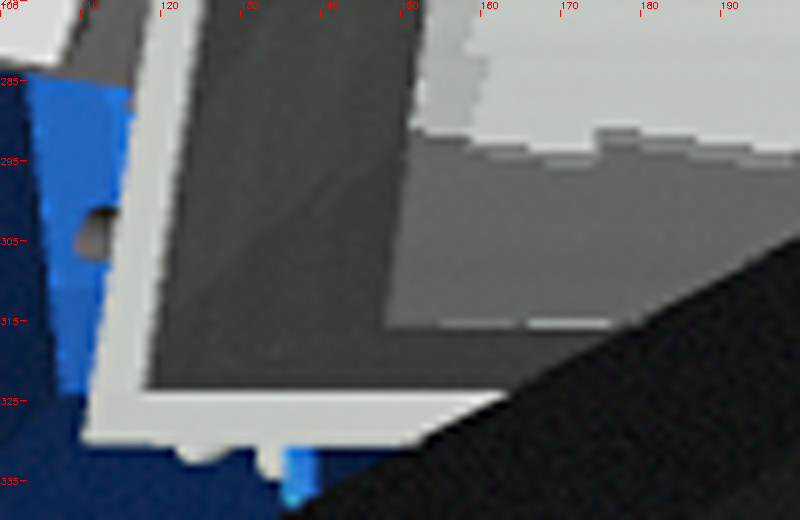

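View pics/w7t4.png

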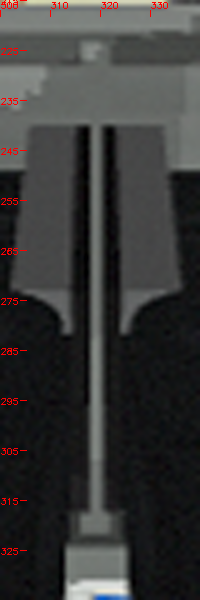

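```bash

cat > hand.py <<'E'
from geo import *
a=.025;b=.077
TP=np.array([[-.028,-.08,.014],[-a,-b,.014],[-a,-b,-.011],[-a,b,.014],[-a,b,-.011],[-.028,.08,.014],[a,-b,.014],[.028,-.08,.014],[a,-b,-.011]])
def intool(tag,pix):
    st,s=pickle.load(open(f"pics/{tag}.pkl","rb")); H=s["hand_eye"]; c=(H,s["K"])
    def res(p): return (proj(c,TP@R.from_rotvec(p[3:]).as_matrix().T+p[:3])-pix).ravel()
    Tm=R.from_quat(st["eef_rot"]).as_matrix()
    r0=R.from_matrix(Tm.T@leanR(.124,np.radians(30))).as_rotvec()
    r=least_squares(res,[0,0,.0,*r0],x_scale=.01)
    Rt=R.from_rotvec(r.x[3:]).as_matrix(); Rw=Tm@Rt
    zw=Rw[:,2]; 
    print("tray centre in tool",r.x[:3].round(4),"res",np.abs(r.fun).max().round(2))
    print("world centre",(st["ee_pos"]+Tm@r.x[:3]).round(4),"lean",np.degrees(np.arccos(zw[2])).round(2),"yaw(y axis)",np.degrees(np.arctan2(-Rw[0,1],Rw[1,1])).round(2),"y tilt",np.degrees(np.arcsin(Rw[2,1])).round(2))
    return r.x[:3],Rt,st
if __name__=="__main__":
    intool("wrist7",[[129.4,215.6],[133.5,221.5],[159.4,227.9],[429,221.9],[414.1,228],[434.4,215.7],[118.1,323.5],[110.2,330.2],[148.5,315.8]])
E
python3 hand.py
```

```text
tray centre in tool [-0.0193  0.0077 -0.0047] res 0.64
world centre [0.5513 0.0617 0.3442] lean 30.0 yaw(y axis) 7.09 y tilt 0.5
```

```bash

cat > plan.py <<'E'
from geo import *
from rig import monitor
O=np.array([.484,-.2133,.0468]); Y=np.radians(-2.95); C=leanR(Y,np.radians(32))
def shift(target,yaw_t):
    st=monitor.state(); Tm=R.from_quat(st["eef_rot"]).as_matrix()
    cy=np.degrees(np.arctan2(-Tm[0,0],Tm[1,0]))
    print("now",st["ee_pos"].round(4),"tool yaw",cy.round(2),"shift mm",(Tm.T@(target-st["ee_pos"])*1000).round(1),"turn",(cy-yaw_t).round(2))
def toolat(c,off,yaw):
    A=np.column_stack([[-np.sin(yaw),np.cos(yaw),0],[np.cos(yaw),np.sin(yaw),0],[0,0,-1]])
    return c-A@off
E
python3 - <<'E'
from plan import *
off=np.array([-.0193,.0077,-.0047])
t=toolat(O+C@[.036,0,.016],off,Y); print(t)
shift(t+[0,0,.08],-2.95)
shift(t+[0,0,.03],-2.95)
E
```

```text
[ 0.49932527 -0.19476414  0.07474586]
now [0.5415 0.0827 0.3395] tool yaw 7.19 shift mm [-270.   -76.3  184.9] turn 10.14
now [0.5415 0.0827 0.3395] tool yaw 7.19 shift mm [-270.   -76.2  234.9] turn 10.14
```

```bash

python3 -m jog '[{"fingers":1,"x":-35,"y":-8,"z":5,"turn":3},{"fingers":1,"x":-75,"y":-16,"z":10,"turn":6},{"fingers":1,"x":-115,"y":-26,"z":15,"turn":10.1},{"fingers":1,"x":-155,"y":-36,"z":20,"turn":10.1},{"fingers":1,"x":-195,"y":-46,"z":30,"turn":10.1},{"fingers":1,"x":-230,"y":-60,"z":50,"turn":10.1},{"fingers":1,"x":-255,"y":-72,"z":75,"turn":10.1},{"fingers":1,"x":-268,"y":-76,"z":105,"turn":10.1},{"fingers":1,"x":-270,"y":-76,"z":135,"turn":10.1},{"fingers":1,"x":-270,"y":-76,"z":160,"turn":10.1}]'
python3 -m jog '[{"fingers":1,"x":0,"y":0,"z":12,"turn":0},{"fingers":1,"x":0,"y":0,"z":25,"turn":0},{"fingers":1,"x":0,"y":0,"z":25,"turn":0},{"fingers":1,"x":0,"y":0,"z":25,"turn":0}]'
python3 snap.py 8 wrist scene side
python3 - <<'E'
from plan import *
off=np.array([-.0193,.0077,-.0047])
t=toolat(O+C@[.036,0,.016],off,Y); shift(t,-2.95)
E
```

```text
t: 5.62
ee_pos: [0.4995, -0.1951, 0.1779]
eef_rot: [0.725, 0.689, -0.0, -0.001]
contact_force: [0.4, 0.2, -3.0]
opening: 0.009
t: 5.95
ee_pos: [0.5002, -0.1942, 0.1547]
eef_rot: [0.724, 0.69, -0.001, -0.001]
contact_force: [-0.1, 0.3, -1.0]
opening: 0.01
5.95 [ 0.5002 -0.1942  0.1547] [ 7.243e-01  6.895e-01 -8.000e-04 -7.000e-04] [-0.005  0.198 -0.399  0.    -0.976 -1.615]
6.0 [ 0.5008 -0.1945  0.1556] [ 7.243e-01  6.895e-01 -2.000e-04 -0.000e+00] [-0.005  0.197 -0.398  0.    -0.976 -1.615]
6.05 [ 0.5011 -0.1946  0.1561] [7.243e-01 6.895e-01 2.000e-04 4.000e-04] [-0.005  0.197 -0.397  0.    -0.976 -1.615]
now [ 0.5011 -0.1947  0.1563] tool yaw -2.84 shift mm [-0.2 -1.9 81.5] turn 0.11
```

View pics/wrist8.png

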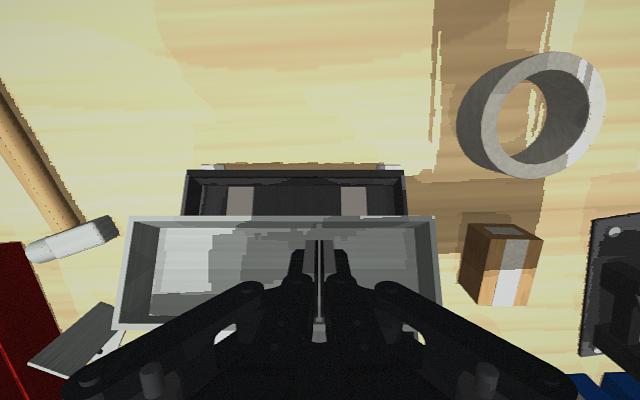

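View pics/side8.png

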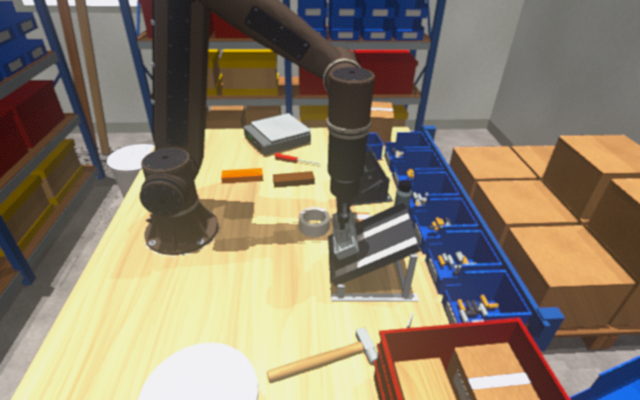

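```bash

python3 -m jog '[{"fingers":1,"x":0,"y":-1,"z":25,"turn":0},{"fingers":1,"x":0,"y":-1,"z":45,"turn":0},{"fingers":1,"x":0,"y":-1,"z":60,"turn":0},{"fingers":1,"x":0,"y":-1,"z":68,"turn":0},{"fingers":1,"x":0,"y":-1,"z":72,"turn":0},{"fingers":1,"x":0,"y":-1,"z":72,"turn":0}]'
python3 snap.py 9 wrist scene side
python3 - <<'E'
from plan import *
off=np.array([-.0193,.0077,-.0047])
t=toolat(O+C@[.036,0,.016],off,Y); shift(t,-2.95)
print(monitor.state()["contact_force"])
E
python3 crop.py pics/s9c.png pics/scene9.png 190 145 110 90 7
```

```text
t: 6.6
ee_pos: [0.4994, -0.195, 0.0834]
eef_rot: [0.725, 0.689, -0.0, 0.0]
contact_force: [-0.5, 0.2, -1.5]
opening: 0.013
6.6 [ 0.4994 -0.195   0.0834] [ 7.247e-01  6.891e-01 -1.000e-04  0.000e+00] [-0.006  0.279 -0.484  0.    -0.808 -1.615]
6.65 [ 0.4998 -0.1951  0.084 ] [7.247e-01 6.891e-01 2.000e-04 3.000e-04] [-0.006  0.278 -0.484  0.    -0.808 -1.615]
6.7 [ 0.5    -0.1951  0.0843] [7.246e-01 6.891e-01 4.000e-04 6.000e-04] [-0.006  0.278 -0.483  0.    -0.808 -1.615]
now [ 0.5001 -0.1951  0.0844] tool yaw -2.88 shift mm [ 0.3 -0.8  9.7] turn 0.07
[-0.10092021 -0.21039845 -1.196961  ]
```

View pics/wrist9.png

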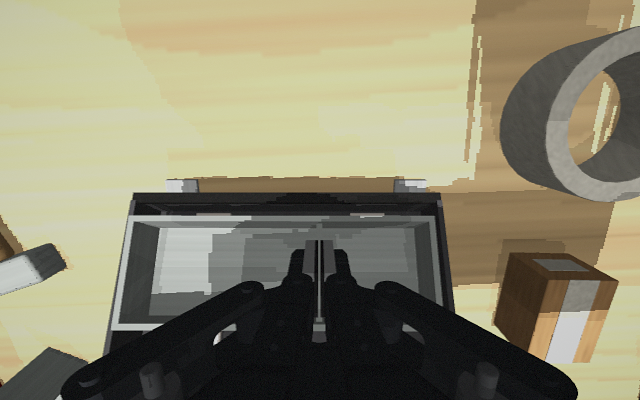

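View pics/s9c.png

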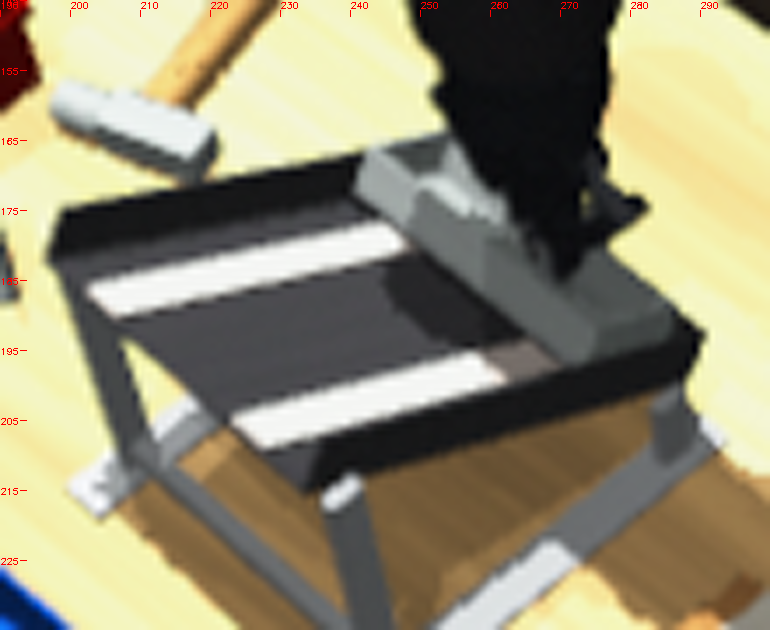

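```bash

python3 -m jog '[{"fingers":1,"x":0,"y":0,"z":3,"turn":0},{"fingers":1,"x":0,"y":0,"z":6,"turn":0},{"fingers":1,"x":0,"y":0,"z":8,"turn":0},{"fingers":1,"x":0,"y":0,"z":8,"turn":0}]'
python3 -m jog '[{"fingers":1,"x":0,"y":0,"z":1,"turn":0},{"fingers":1,"x":0,"y":0,"z":2,"turn":0},{"fingers":1,"x":0,"y":0,"z":2,"turn":0}]'
```

```text
t: 7.08
ee_pos: [0.4994, -0.1951, 0.0761]
eef_rot: [0.725, 0.689, 0.0, 0.0]
contact_force: [-3.8, 1.4, 9.0]
opening: 0.007
t: 7.33
ee_pos: [0.4995, -0.1952, 0.0758]
eef_rot: [0.724, 0.689, 0.0, 0.001]
contact_force: [-8.8, 5.2, 23.2]
opening: 0.011
```

```bash

python3 -m jog '[{"fingers":1,"x":0,"y":0,"z":-2,"turn":0},{"fingers":1,"x":0,"y":0,"z":-2,"turn":0},{"fingers":0.5,"x":0,"y":0,"z":-2,"turn":0},{"fingers":0.2,"x":0,"y":0,"z":-2,"turn":0},{"fingers":0.2,"x":0,"y":0,"z":-2,"turn":0},{"fingers":0.2,"x":0,"y":0,"z":-2,"turn":0}]'
python3 snap.py 10 wrist scene side
python3 crop.py pics/s10c.png pics/scene10.png 190 145 110 90 7
```

```text
t: 7.83
ee_pos: [0.4992, -0.1951, 0.075]
eef_rot: [0.725, 0.689, -0.0, -0.0]
contact_force: [-0.3, 1.0, 0.6]
opening: 0.398
7.8333 [ 0.4992 -0.1951  0.075 ] [ 7.248e-01  6.890e-01 -1.000e-04 -1.000e-04] [-0.007  0.29  -0.493  0.    -0.788 -1.615]
7.8833 [ 0.4992 -0.195   0.075 ] [ 7.248e-01  6.890e-01 -2.000e-04 -2.000e-04] [-0.006  0.29  -0.493  0.    -0.788 -1.615]
7.9333 [ 0.4992 -0.1951  0.075 ] [ 7.248e-01  6.890e-01 -1.000e-04 -1.000e-04] [-0.007  0.29  -0.493  0.    -0.788 -1.615]
```

View pics/wrist10.png

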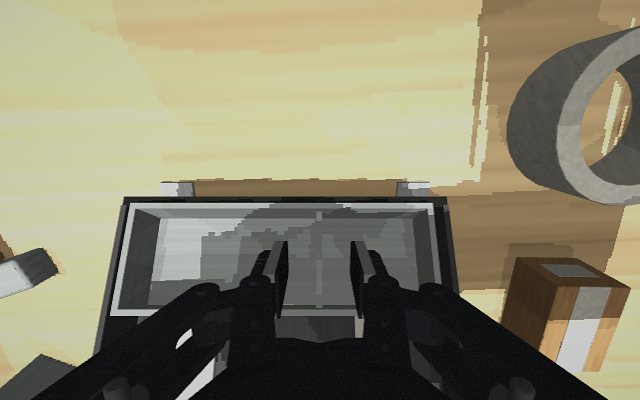

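View pics/s10c.png

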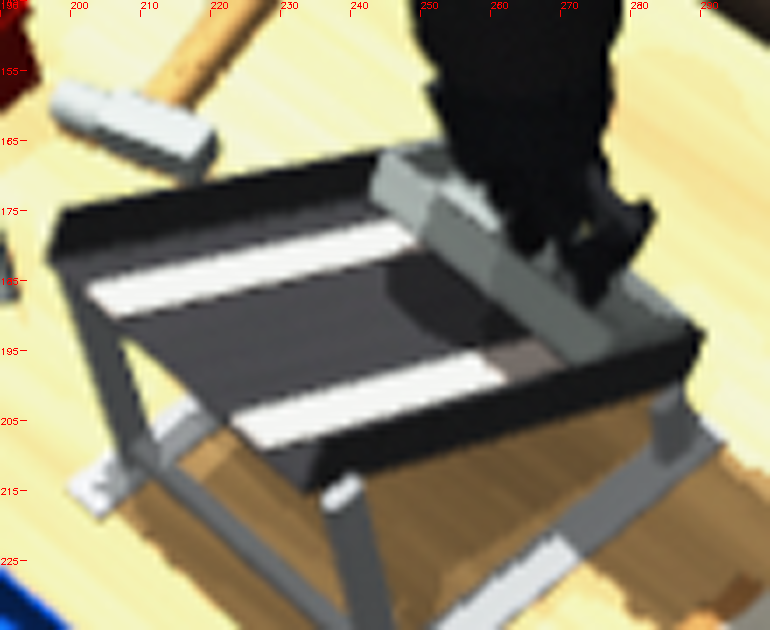

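```bash

python3 -m jog '[{"fingers":0.2,"x":0,"y":-3,"z":-8,"turn":0},{"fingers":0.2,"x":0,"y":-3,"z":-25,"turn":0},{"fingers":0.2,"x":0,"y":-3,"z":-50,"turn":0},{"fingers":0.2,"x":0,"y":-3,"z":-85,"turn":0},{"fingers":0.2,"x":20,"y":-3,"z":-120,"turn":0},{"fingers":0.2,"x":20,"y":-3,"z":-155,"turn":0},{"fingers":0.2,"x":20,"y":-3,"z":-180,"turn":0},{"fingers":0.2,"x":20,"y":-3,"z":-180,"turn":0}]'
python3 snap.py 11 wrist scene side
python3 crop.py pics/s11c.png pics/scene11.png 190 145 110 90 7
```

```text
t: 8.65
ee_pos: [0.4996, -0.1753, 0.2622]
eef_rot: [0.724, 0.689, 0.003, 0.004]
contact_force: [0.7, -0.4, 0.9]
opening: 0.402
8.65 [ 0.4996 -0.1753  0.2622] [0.7243 0.6894 0.003  0.004 ] [ 0.035  0.092 -0.267  0.002 -1.202 -1.656]
8.7 [ 0.4985 -0.175   0.2591] [0.7246 0.6892 0.0023 0.0024] [ 3.400e-02  9.400e-02 -2.710e-01  1.000e-03 -1.199e+00 -1.656e+00]
8.75 [ 0.4974 -0.1748  0.2569] [0.7247 0.689  0.0012 0.001 ] [ 0.034  0.096 -0.273 -0.    -1.198 -1.656]
```

View pics/wrist11.png

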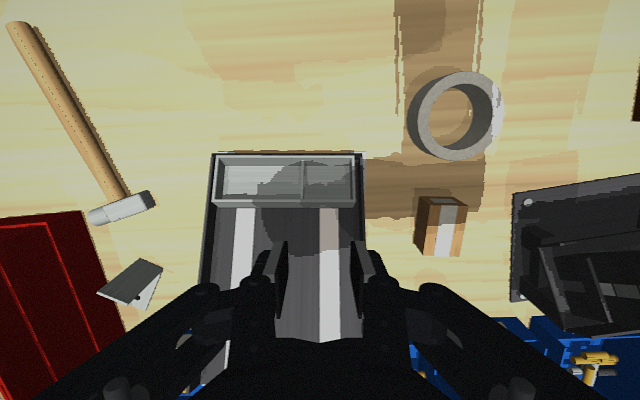

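View pics/s11c.png

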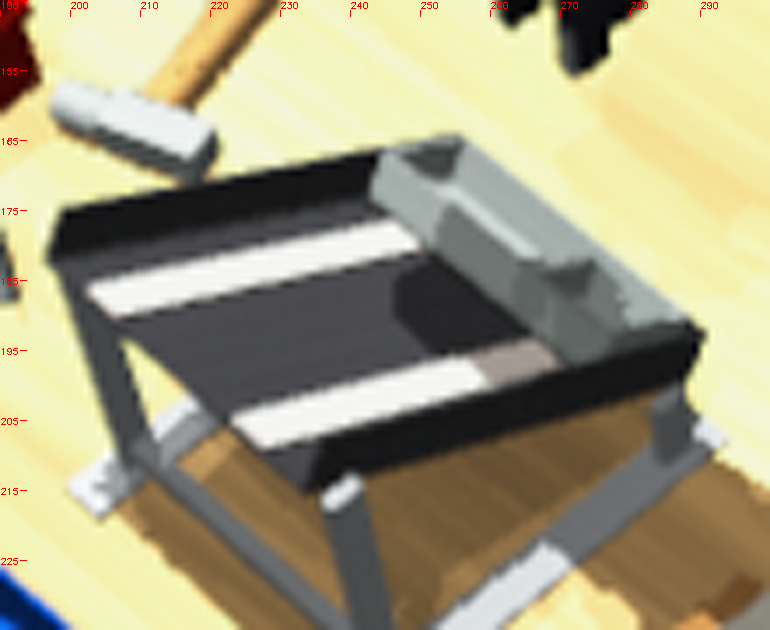

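```bash

cat > chk.py <<'E'
import sys
from plan import *
import cv2
tag=sys.argv[1]; x0,y0,w,h,f=map(int,sys.argv[2:7])
a=cv2.imread(f"pics/{tag}.png"); b=cv2.resize(a[y0:y0+h,x0:x0+w],None,fx=f,fy=f,interpolation=cv2.INTER_CUBIC)
for xc,col in zip(map(float,sys.argv[7:]),[(0,0,255),(255,0,255)]):
    P=np.array([[-.028,-.08,.014],[-.028,.08,.014],[.028,.08,.014],[.028,-.08,.014],[.028,-.08,-.014],[.028,.08,-.014]])+[xc,0,.014]
    for x,y in proj(cam(tag),P@C.T+O): cv2.circle(b,(int((x+.5-x0)*f),int((y+.5-y0)*f)),3,col,1)
cv2.imwrite(f"pics/chk_{tag}.png",b)
E
python3 chk.py scene11 190 145 110 90 7 .028
python3 chk.py wrist11 195 140 180 80 4 .028
```

```text
(no output)
```

View pics/chk_scene11.png

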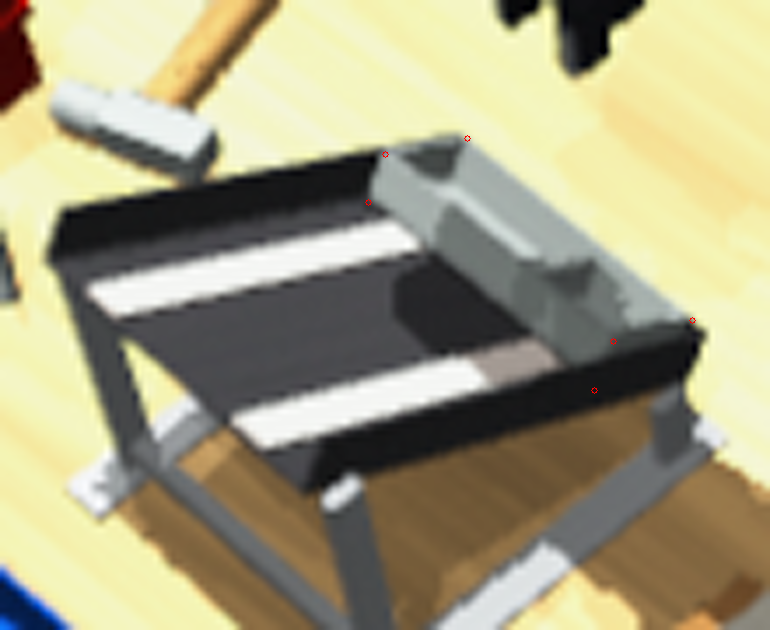

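View pics/chk_wrist11.png

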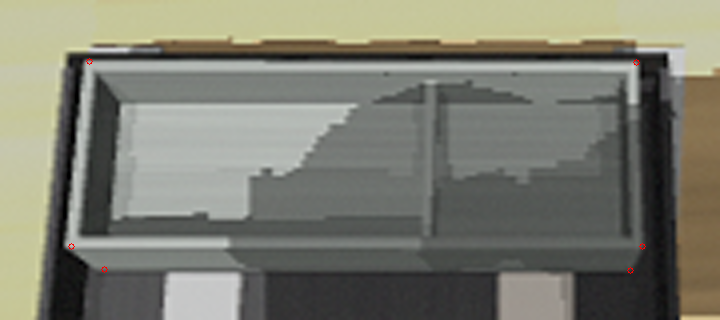

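```bash

python3 -m jog '[{"fingers":-0.3,"x":30,"y":3,"z":-25,"turn":0},{"fingers":-0.3,"x":70,"y":6,"z":-35,"turn":0},{"fingers":-0.3,"x":110,"y":10,"z":-40,"turn":0},{"fingers":-0.3,"x":150,"y":15,"z":-40,"turn":-3},{"fingers":-0.3,"x":190,"y":20,"z":-40,"turn":-6},{"fingers":-0.3,"x":230,"y":25,"z":-40,"turn":-10},{"fingers":-0.3,"x":270,"y":30,"z":-40,"turn":-10},{"fingers":-0.3,"x":310,"y":35,"z":-40,"turn":-10},{"fingers":-0.3,"x":350,"y":40,"z":-40,"turn":-10},{"fingers":-0.3,"x":385,"y":45,"z":-35,"turn":-10}]'
python3 -m jog '[{"fingers":-0.3,"x":10,"y":2,"z":5,"turn":0},{"fingers":-0.3,"x":28,"y":0,"z":20,"turn":0},{"fingers":-0.3,"x":28,"y":-2,"z":35,"turn":0},{"fingers":-0.3,"x":28,"y":-2,"z":35,"turn":0},{"fingers":-0.3,"x":28,"y":-2,"z":35,"turn":0}]'
python3 snap.py 12 wrist scene side
```

```text
t: 9.63
ee_pos: [0.5614, 0.2096, 0.2895]
eef_rot: [0.662, 0.75, -0.001, -0.0]
contact_force: [2.1, -0.6, 0.1]
opening: 0.646
t: 10.05
ee_pos: [0.5554, 0.2341, 0.2536]
eef_rot: [0.662, 0.75, -0.002, -0.0]
contact_force: [-0.4, -0.6, 0.4]
opening: 0.646
10.05 [0.5554 0.2341 0.2536] [ 6.619e-01  7.496e-01 -2.000e-03 -3.000e-04] [ 0.723  0.23  -0.117 -0.    -1.228 -2.169]
10.1 [0.5561 0.2342 0.255 ] [ 6.620e-01  7.495e-01 -8.000e-04  1.000e-04] [ 0.722  0.229 -0.116  0.    -1.228 -2.169]
10.15 [0.5565 0.2343 0.2557] [ 6.621e-01  7.494e-01 -1.000e-04  2.000e-04] [ 0.722  0.228 -0.115  0.    -1.228 -2.169]
```

View pics/wrist12.png

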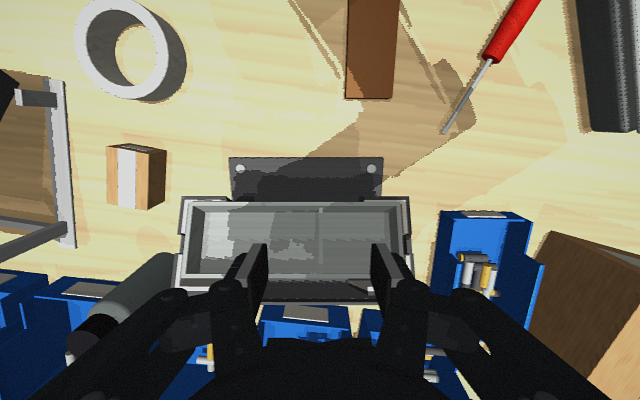

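```bash

python3 snap.py 13 wrist
python3 crop.py pics/w13l.png pics/wrist13.png 170 190 80 62 9
python3 crop.py pics/w13r.png pics/wrist13.png 345 190 80 62 9
python3 crop.py pics/w13b.png pics/wrist13.png 165 255 80 50 9
```

```text
10.2 [0.5567 0.2344 0.2561] [6.622e-01 7.493e-01 4.000e-04 2.000e-04] [ 0.722  0.227 -0.115  0.    -1.228 -2.17 ]
```

View pics/w13l.png

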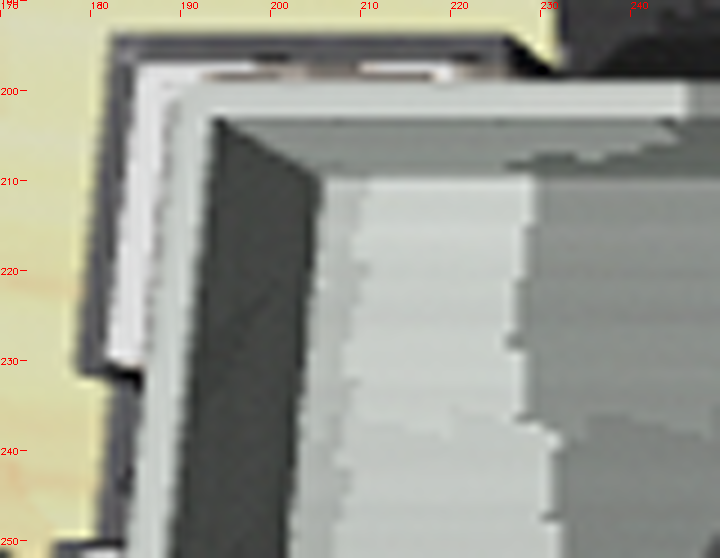

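View pics/w13r.png

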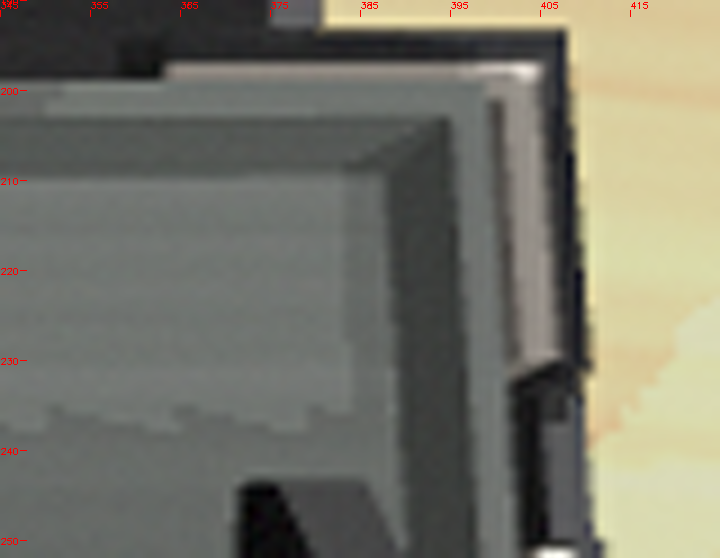

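View pics/w13b.png

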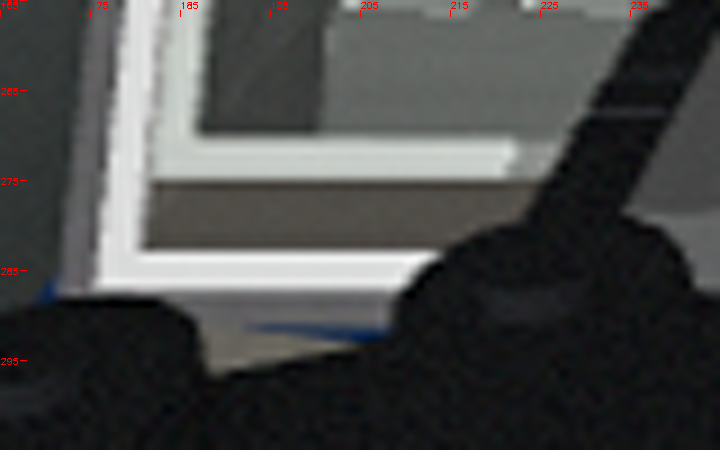

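```bash

python3 - <<'E'
from plan import *
import hand
hand.TP=hand.TP[:8]
c,Rt,st=hand.intool("wrist13",[[190.2,199.1],[193.9,203.3],[205.8,209.8],[395,203.1],[388,209.5],[399.1,199],[187,270],[181.7,275]])
x,r,_=fit([("wrist13",hand.TP,[[190.2,199.1],[193.9,203.3],[205.8,209.8],[395,203.1],[388,209.5],[399.1,199],[187,270],[181.7,275]])],np.radians(30),[.57,.2,.2,.1])
print(x.round(4),np.degrees(x[3]).round(2),r.round(1).tolist())
M=leanR(.1244,np.radians(30)); print("rel tray1 start, mag axes mm",(M.T@(x[:3]-[.5754,.2184,.1957])*1000).round(1))
yaw=x[3]
t=x[:3]+np.array([np.cos(yaw)*-.008-np.sin(yaw)*.0186,np.sin(yaw)*-.008+np.cos(yaw)*.0186,-.007])
print(t.round(4)); shift(t,np.degrees(yaw))
E
```

```text
tray centre in tool [-0.018   0.0186  0.064 ] res 0.44
world centre [0.5774 0.2188 0.1921] lean 30.18 yaw(y axis) 7.04 y tilt -0.01
[0.5774 0.2188 0.1921 0.1227] 7.03 [[-0.1, 0.1], [-0.3, -0.2], [0.4, -0.1], [0.4, -0.2], [-0.4, 0.1], [-0.1, 0.1], [-0.3, 0.4], [0.4, -0.3]]
rel tray1 start, mag axes mm [-0.   0.2 -4.2]
[0.5672 0.2363 0.1851]
now [0.5567 0.2344 0.2563] tool yaw 7.06 shift mm [ 0.5 10.6 71.2] turn 0.03
```

```bash

python3 -m jog '[{"fingers":-0.3,"x":0.5,"y":10.5,"z":15,"turn":0},{"fingers":-0.3,"x":0.5,"y":10.5,"z":40,"turn":0},{"fingers":-0.3,"x":0.5,"y":10.5,"z":60,"turn":0},{"fingers":-0.3,"x":0.5,"y":10.5,"z":70,"turn":0},{"fingers":0.2,"x":0.5,"y":10.5,"z":70,"turn":0},{"fingers":1,"x":0.5,"y":10.5,"z":70,"turn":0},{"fingers":1,"x":0.5,"y":10.5,"z":70,"turn":0},{"fingers":1,"x":0.5,"y":10.5,"z":70,"turn":0},{"fingers":1,"x":0.5,"y":10.5,"z":70,"turn":0},{"fingers":1,"x":0.5,"y":10.5,"z":70,"turn":0}]' 60
python3 snap.py 14 wrist
```

```text
t: 11.08
ee_pos: [0.5674, 0.2371, 0.1867]
eef_rot: [0.662, 0.75, 0.001, 0.0]
contact_force: [1.2, 1.0, 2.4]
opening: 0.014
11.0833 [0.5674 0.2371 0.1867] [6.618e-01 7.496e-01 1.300e-03 5.000e-04] [ 7.130e-01  2.910e-01 -1.920e-01  1.000e-03 -1.085e+00 -2.160e+00]
```

View pics/wrist14.png

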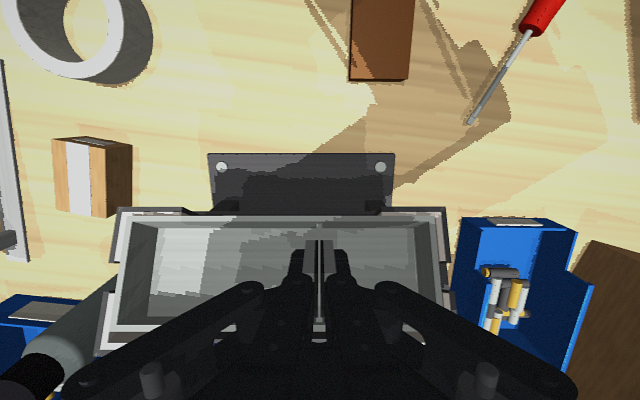

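Same grasp as before (divider at px x≈319). Pull out along the magazine axis.

```bash

python3 -m jog '[{"fingers":1,"x":0,"y":-4,"z":-7,"turn":0},{"fingers":1,"x":0,"y":-8,"z":-14,"turn":0},{"fingers":1,"x":0,"y":-12,"z":-21,"turn":0},{"fingers":1,"x":0,"y":-20,"z":-35,"turn":0},{"fingers":1,"x":0,"y":-30,"z":-52,"turn":0},{"fingers":1,"x":0,"y":-42,"z":-73,"turn":0},{"fingers":1,"x":0,"y":-42,"z":-105,"turn":0},{"fingers":1,"x":-30,"y":-42,"z":-135,"turn":0},{"fingers":1,"x":-65,"y":-42,"z":-150,"turn":0},{"fingers":1,"x":-100,"y":-42,"z":-155,"turn":0}]'
python3 -m jog '[{"fingers":1,"x":-30,"y":0,"z":0,"turn":0},{"fingers":1,"x":-50,"y":0,"z":0,"turn":0},{"fingers":1,"x":-50,"y":0,"z":0,"turn":0},{"fingers":1,"x":-50,"y":0,"z":0,"turn":0}]'
python3 snap.py 15 wrist scene
python3 crop.py pics/w15t1.png pics/wrist15.png 105 205 80 62 9
python3 crop.py pics/w15t2.png pics/wrist15.png 365 205 80 62 9
python3 crop.py pics/w15t3.png pics/wrist15.png 100 290 80 50 9
```

```text
t: 11.97
ee_pos: [0.537, 0.1318, 0.3436]
eef_rot: [0.661, 0.75, 0.002, 0.0]
contact_force: [1.8, -0.1, -1.4]
opening: 0.016
t: 12.3
ee_pos: [0.5424, 0.0815, 0.3401]
eef_rot: [0.663, 0.749, -0.0, -0.001]
contact_force: [-0.1, 0.5, -1.2]
opening: 0.013
12.3 [0.5424 0.0815 0.3401] [ 6.628e-01  7.488e-01 -5.000e-04 -7.000e-04] [ 5.060e-01  9.800e-02 -8.500e-02 -1.000e-03 -1.390e+00 -1.955e+00]
12.35 [0.5426 0.0823 0.34  ] [ 6.624e-01  7.492e-01 -4.000e-04 -6.000e-04] [ 5.070e-01  9.800e-02 -8.400e-02 -1.000e-03 -1.390e+00 -1.955e+00]
```

View pics/wrist15.png

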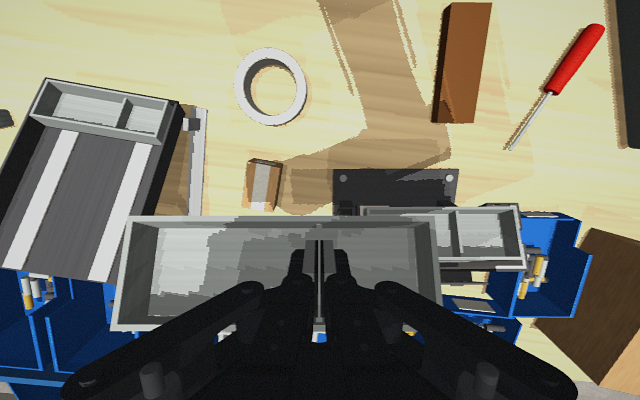

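View pics/w15t1.png

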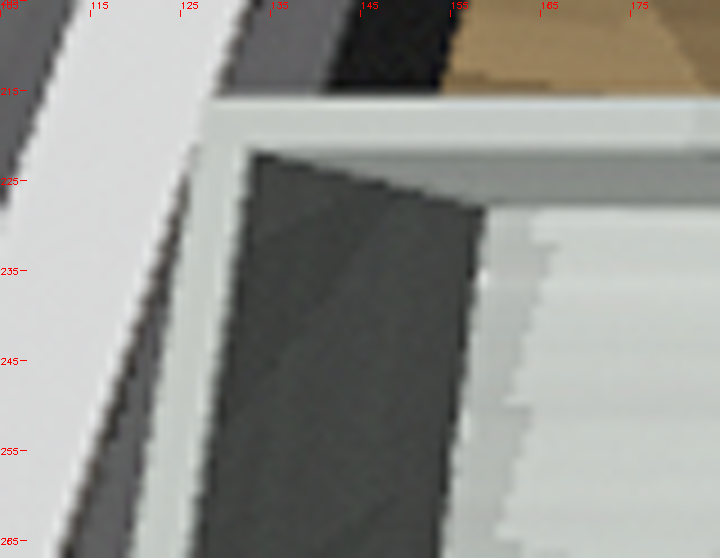

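View pics/w15t2.png

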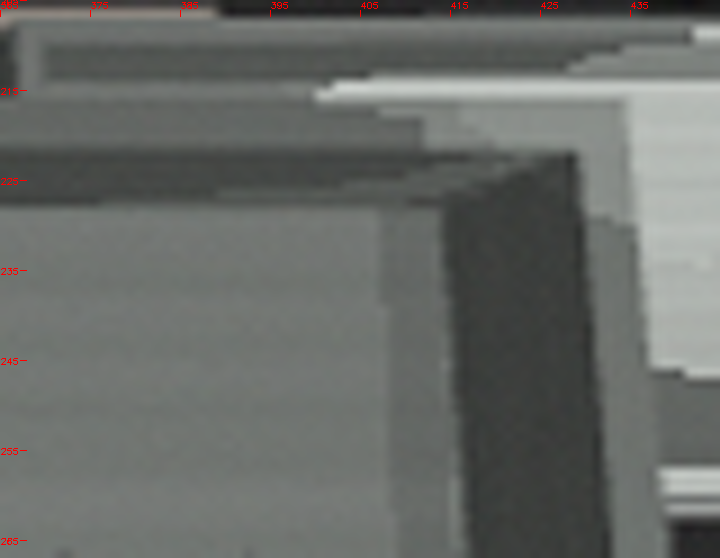

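View pics/w15t3.png

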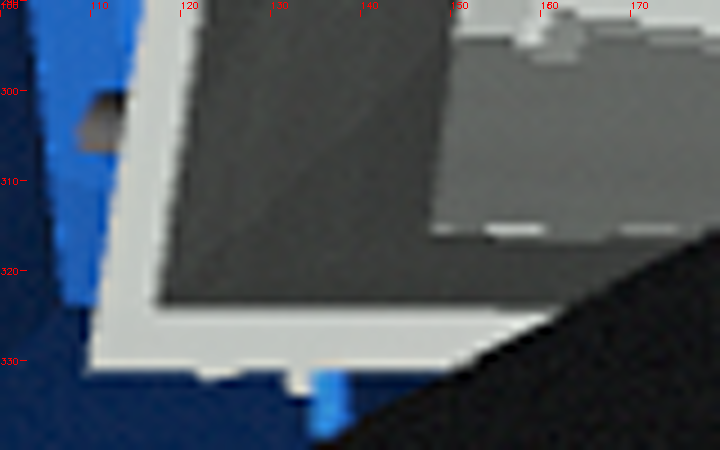

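View pics/scene15.png

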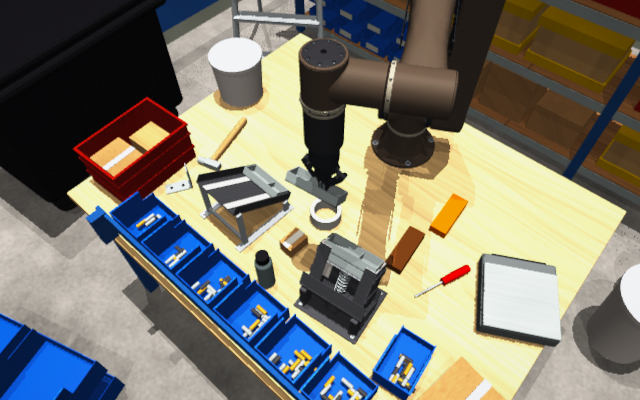

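```bash

python3 - <<'E'
from plan import *
off=np.array([-.0193,.0077,-.0047])
t=toolat(O+C@[.094,0,.016],off,Y); print(t)
shift(t+[0,0,.08],-2.95)
E
```

```text
[ 0.54844688 -0.19729552  0.10548118]
now [0.5427 0.0828 0.34  ] tool yaw 7.09 shift mm [-278.7  -28.7  154.5] turn 10.04
```

```bash

python3 -m jog '[{"fingers":1,"x":-35,"y":-4,"z":0,"turn":3},{"fingers":1,"x":-75,"y":-8,"z":0,"turn":6},{"fingers":1,"x":-115,"y":-12,"z":5,"turn":10},{"fingers":1,"x":-155,"y":-16,"z":10,"turn":10},{"fingers":1,"x":-195,"y":-20,"z":20,"turn":10},{"fingers":1,"x":-235,"y":-24,"z":35,"turn":10},{"fingers":1,"x":-265,"y":-28,"z":60,"turn":10},{"fingers":1,"x":-278,"y":-28.5,"z":90,"turn":10},{"fingers":1,"x":-278.5,"y":-28.5,"z":120,"turn":10},{"fingers":1,"x":-278.5,"y":-28.5,"z":140,"turn":10}]'
python3 -m jog '[{"fingers":1,"x":0,"y":0,"z":12,"turn":0},{"fingers":1,"x":0,"y":0,"z":30,"turn":0},{"fingers":1,"x":0,"y":0,"z":45,"turn":0},{"fingers":1,"x":0,"y":0,"z":45,"turn":0},{"fingers":1,"x":0,"y":0,"z":45,"turn":0}]'
python3 snap.py 16 wrist scene side
python3 - <<'E'
from plan import *
off=np.array([-.0193,.0077,-.0047])
t=toolat(O+C@[.094,0,.016],off,Y); shift(t,-2.95)
E
python3 crop.py pics/s16c.png pics/scene16.png 190 145 110 90 7
```

```text
t: 13.23
ee_pos: [0.5481, -0.1972, 0.1967]
eef_rot: [0.725, 0.688, -0.001, -0.002]
contact_force: [-0.0, 0.4, -1.5]
opening: 0.013
t: 13.65
ee_pos: [0.5492, -0.1964, 0.1546]
eef_rot: [0.724, 0.689, -0.001, -0.001]
contact_force: [0.7, 0.3, -1.2]
opening: 0.015
13.65 [ 0.5492 -0.1964  0.1546] [ 0.7243  0.6894 -0.0009 -0.0009] [-0.008  0.272 -0.298 -0.    -1.003 -1.612]
13.7 [ 0.55   -0.1967  0.1557] [ 7.243e-01  6.894e-01 -2.000e-04 -0.000e+00] [-0.009  0.271 -0.297  0.    -1.003 -1.612]
13.75 [ 0.5504 -0.1968  0.1563] [7.244e-01 6.894e-01 3.000e-04 5.000e-04] [-0.009  0.27  -0.297  0.    -1.003 -1.612]
now [ 0.5504 -0.197   0.1565] tool yaw -2.85 shift mm [-0.4 -2.1 51. ] turn 0.1
```

View pics/wrist16.png

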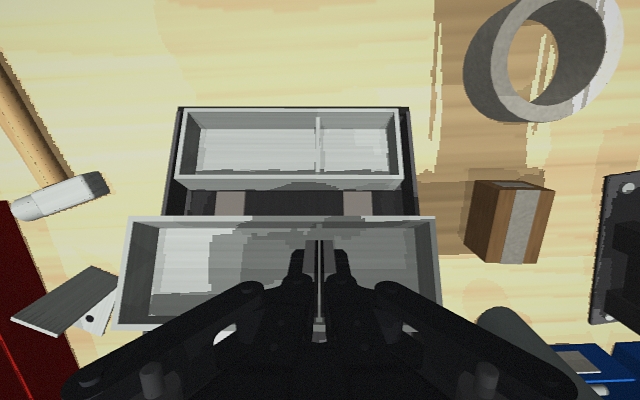

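View pics/s16c.png

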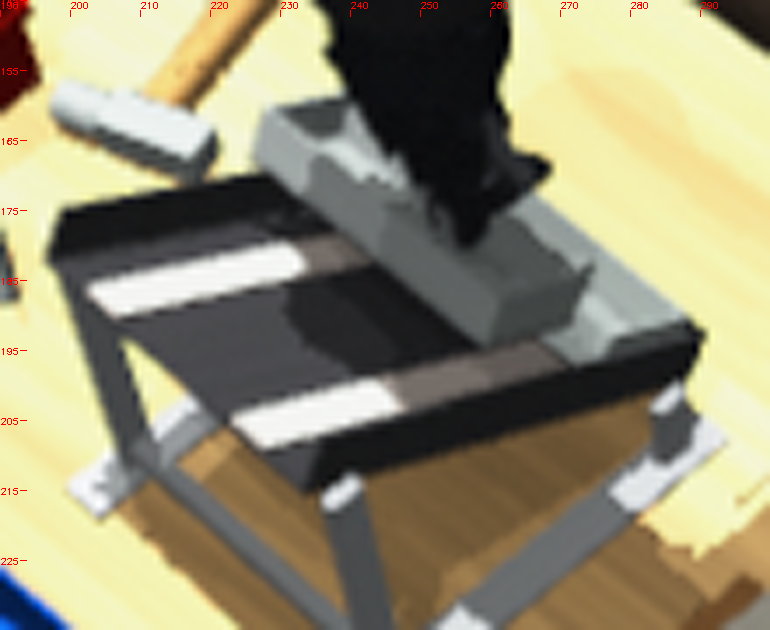

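```bash

python3 -m jog '[{"fingers":1,"x":-0.3,"y":-1,"z":15,"turn":0},{"fingers":1,"x":-0.3,"y":-1,"z":30,"turn":0},{"fingers":1,"x":-0.3,"y":-1,"z":40,"turn":0},{"fingers":1,"x":-0.3,"y":-1,"z":43,"turn":0},{"fingers":1,"x":-0.3,"y":-1,"z":43,"turn":0},{"fingers":1,"x":-0.3,"y":-1,"z":43,"turn":0}]'
python3 -m jog '[{"fingers":1,"x":0,"y":0,"z":2,"turn":0},{"fingers":1,"x":0,"y":0,"z":4,"turn":0},{"fingers":1,"x":0,"y":0,"z":6,"turn":0},{"fingers":1,"x":0,"y":0,"z":6,"turn":0}]'
```

```text
t: 14.3
ee_pos: [0.5491, -0.1977, 0.113]
eef_rot: [0.725, 0.689, 0.0, 0.0]
contact_force: [1.7, -0.1, -1.5]
opening: 0.017
t: 14.63
ee_pos: [0.5488, -0.1976, 0.107]
eef_rot: [0.725, 0.689, 0.0, 0.0]
contact_force: [-1.9, 0.9, 5.2]
opening: 0.011
```

Contact (≈6 N). Let go.

```bash

python3 -m jog '[{"fingers":1,"x":0,"y":0,"z":0,"turn":0},{"fingers":0.5,"x":0,"y":0,"z":0,"turn":0},{"fingers":0.2,"x":0,"y":0,"z":0,"turn":0},{"fingers":0.2,"x":0,"y":0,"z":0,"turn":0},{"fingers":0.2,"x":0,"y":0,"z":0,"turn":0}]'
python3 snap.py 17 wrist scene
python3 crop.py pics/s17c.png pics/scene17.png 190 145 110 90 7
```

```text
t: 15.05
ee_pos: [0.5486, -0.1976, 0.1062]
eef_rot: [0.725, 0.689, -0.0, -0.0]
contact_force: [-0.0, 0.1, 0.3]
opening: 0.402
15.05 [ 0.5486 -0.1976  0.1062] [ 0.7248  0.689  -0.     -0.    ] [-0.01   0.32  -0.357  0.    -0.894 -1.611]
15.1 [ 0.5485 -0.1976  0.1062] [ 0.7248  0.689  -0.     -0.    ] [-0.01   0.32  -0.357  0.    -0.894 -1.611]
```

View pics/wrist17.png

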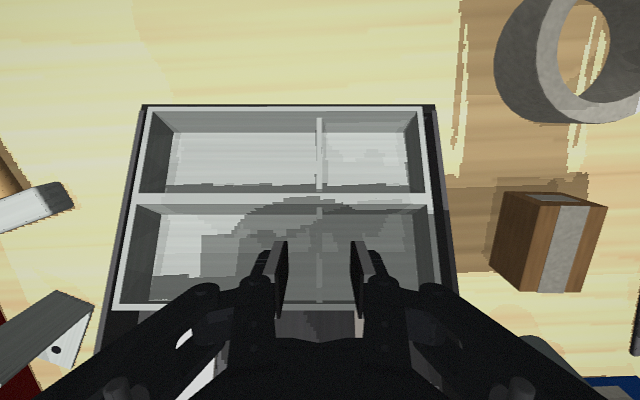

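View pics/s17c.png

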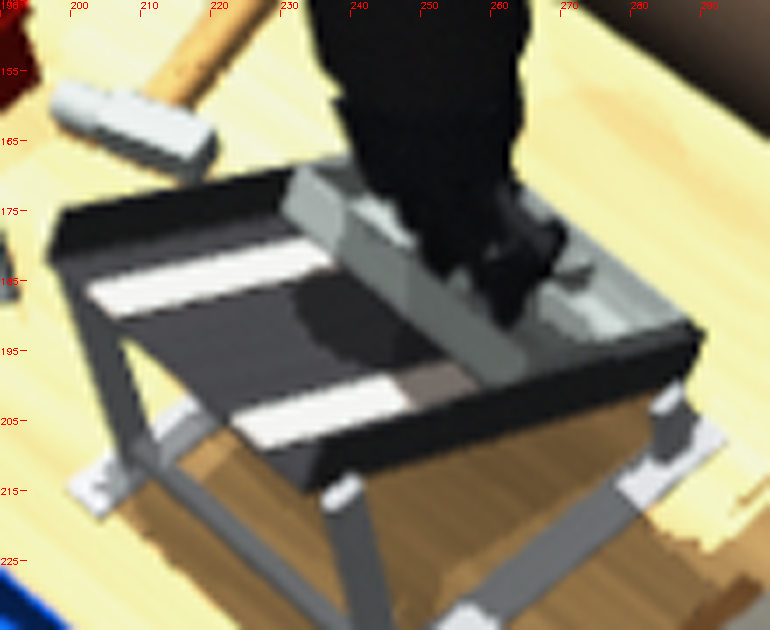

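Tray 2 lies snug against tray 1 (rims meet at row ≈197). Lift out straight.

```bash

python3 -m jog '[{"fingers":0.2,"x":0,"y":-3,"z":-8,"turn":0},{"fingers":0.2,"x":0,"y":-3,"z":-25,"turn":0},{"fingers":0.2,"x":0,"y":-3,"z":-50,"turn":0},{"fingers":0.2,"x":0,"y":-3,"z":-85,"turn":0},{"fingers":0.2,"x":0,"y":-10,"z":-115,"turn":0},{"fingers":0.2,"x":20,"y":-35,"z":-140,"turn":0},{"fingers":0.2,"x":50,"y":-50,"z":-160,"turn":0},{"fingers":0.2,"x":80,"y":-50,"z":-170,"turn":0},{"fingers":0.2,"x":100,"y":-50,"z":-170,"turn":0},{"fingers":0.2,"x":100,"y":-50,"z":-170,"turn":0}]'
python3 -m jog '[{"fingers":0.2,"x":0,"y":0,"z":0,"turn":0},{"fingers":0.2,"x":0,"y":0,"z":0,"turn":0},{"fingers":0.2,"x":0,"y":0,"z":0,"turn":0},{"fingers":0.2,"x":0,"y":0,"z":0,"turn":0},{"fingers":0.2,"x":0,"y":0,"z":0,"turn":0},{"fingers":0.2,"x":0,"y":0,"z":0,"turn":0}]'
python3 snap.py 18 wrist scene side
python3 chk.py scene18 190 145 110 90 7 .028 .084
python3 chk.py wrist18 0 60 200 150 4 .028 .084
python3 crop.py pics/s18d.png pics/scene18.png 290 220 110 85 7
```

```text
t: 15.98
ee_pos: [0.5038, -0.0926, 0.2784]
eef_rot: [0.724, 0.69, 0.002, 0.001]
contact_force: [-0.3, -0.0, 0.1]
opening: 0.406
t: 16.48
ee_pos: [0.5036, -0.0957, 0.276]
eef_rot: [0.725, 0.689, -0.0, -0.0]
contact_force: [-0.5, -0.0, -0.4]
opening: 0.397
16.4833 [ 0.5036 -0.0957  0.276 ] [ 7.251e-01  6.887e-01 -3.000e-04 -2.000e-04] [ 0.196  0.061 -0.268  0.    -1.242 -1.818]
16.5333 [ 0.5036 -0.0956  0.276 ] [ 7.251e-01  6.887e-01 -3.000e-04 -2.000e-04] [ 0.196  0.061 -0.268 -0.    -1.242 -1.818]
16.5833 [ 0.5036 -0.0955  0.2761] [ 7.250e-01  6.888e-01 -2.000e-04 -1.000e-04] [ 0.196  0.061 -0.268  0.    -1.242 -1.818]
```

View pics/chk_scene18.png

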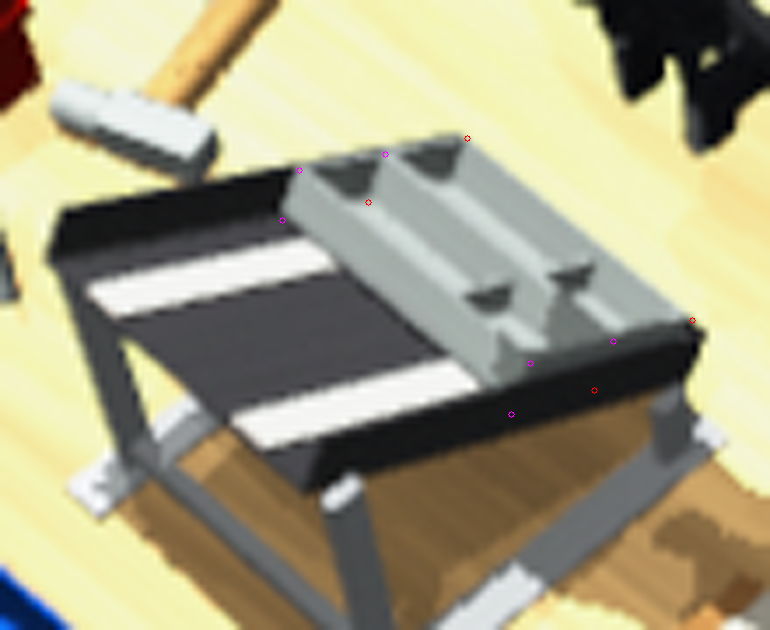

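View pics/wrist18.png

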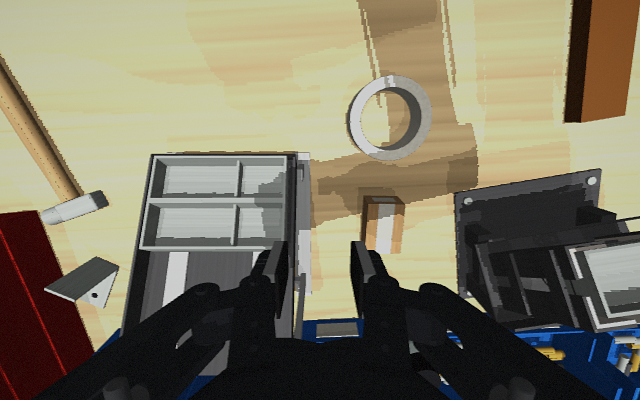

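View pics/s18d.png

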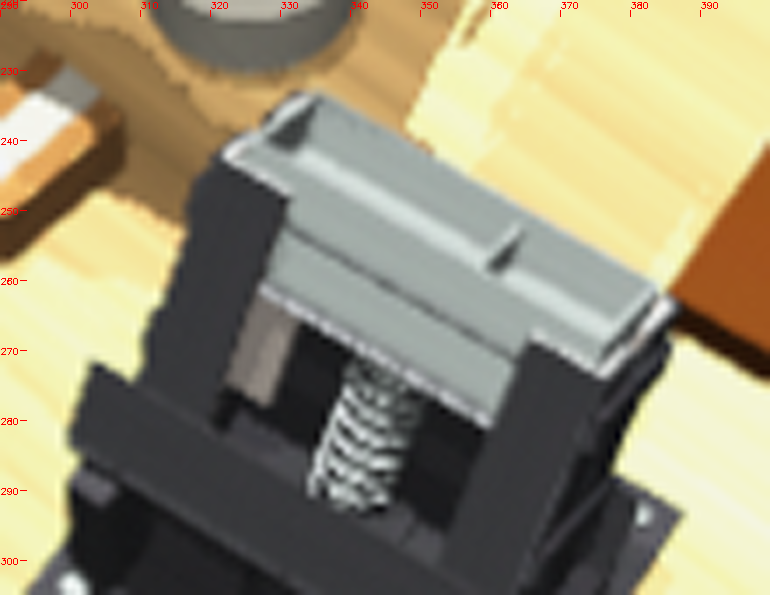

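View pics/scene18.png

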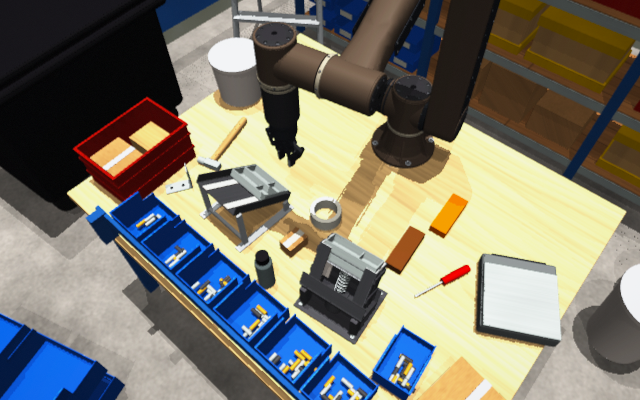

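Both trays match the expected resting corners to about 1 px, with the rims square and touching. The two trays left in the dispenser lie flat on the raised platform, and the bystanders are where they were. Handing in.

```bash
python3 -c "
from rig import ctrl,monitor
print(monitor.state()['t'],ctrl.job_done())"
```

```text
the job is handed in; nothing more can be done
16.6333 None
```

The job is handed in at 16.6 s of the 58 s allowed. Both trays are in the chute, the first against the stop and the second against the first. No verdict is reported on hand-in.

**How I did it:** The moves could not tilt the tool, so I could not grip the leaning trays by their long sides. I gripped each one by the thin divider inside it, with both fingers inside the tray. I drew it out along the dispenser's axis, turned it 10 degrees to the chute, and set it down until the force showed contact. Then I let go about 8 to 10 mm short of its resting place and it slid home.

**Last checks:**
- **Chute:** In the scene image, the corners of both trays lay within about 1 px (2–3 mm) of the computed resting corners at chute x = 28 and 84 mm, mid-width. The rims were parallel and touching.
- **Dispenser:** The two remaining trays lie flat with the platform raised. I saw this in the picture but did not measure the platform height.
- **Bystanders:** All those I could see in the scene image look unmoved.
- **Robot:** The hand was clear, with the force reading at about zero.

**Disagreements:**
- **First tray:** It touched down about 2 mm higher than I had worked out, so the downward push reached 23 N before I backed off and let go.
- **Second tray:** It came up in the dispenser 4 mm lower than the first, within the stated 10 mm.

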